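# Prop the annealer's drop door ajar on a ceramic strip

## Robot

A 6-joint arm with a two-finger parallel gripper is mounted at the origin on the work surface. World frame = base frame: x ahead of the robot, y to its left, z up, the work surface at z = 0. Lengths are in m, angles in rad, forces in N, time in s.
With the tool pointing down it reaches from about 0.35 to 0.775 m from the base axis. Payload 7.3 kg.
Tool frame: the origin (TCP) lies at the very end of the fingers, on their centre line; the grasp point (between the pads) lies 19 mm behind it; z points along the fingers, y is the direction in which the jaws open and shut (so a half turn about z gives the same grasp; the last joint's range is limited). The gripper opens to 92 mm and grips with 3 to 60 N. Pads are 19 mm wide; open, the fingers measure 130 mm over their backs; the gripper's body (75 mm by 190 mm) begins 47 mm behind the grasp point.
Start: joints at [0.99, 0.342, 1.524, -0, 1.275, -0.146], TCP at [0.221, 0.476, 0.227] pointing down, gripper open.
Joint ranges: [-2.53, 2.53], [-0.77, 2.02], [0.04, 2.7], [-1, 4.14], [0.28, 2.66], [-3.11, 3.11]. Speed limits (rad/s): [2.57, 2.57, 3.14, 3.14, 3.14, 3.14].

## Interface

Orientations are given as a unit quaternion [w, x, y, z].
In Python, from bench import ctrl gives the robot as it stands.
- The arm moves only by the tool play_rows, never from a script. Its argument "steps" is text: rows parted by semicolons, each of 7 numbers parted by spaces: the shift along the tool's x, y, z in units of 25 mm (1.0 is 25 mm), then the turn, a rotation vector about the tool's x, y, z in units of 5 degrees (1.0 is 5 degrees), then the opening, from 0 (shut) to 1 (fully open). In form: tx ty tz rx ry rz jaw; .... A call has exactly 8 rows; each row is the pose to reach, as a shift and turn from the pose commanded when the call began, along the tool's axes at that moment; what a row does not reach only later rows make up. A row lasts 1/12 s, in which the tool goes at most 41.7 mm and 7.16 degrees, less where a joint would pass 70% of its speed; a pose out of reach is approached as far as the arm can. A call with a gripper value outside its range is refused whole. The fingers move at their own pace and stop on an object; "grip_force" is the grip in N (left out, the last holds). Time passes only in rows, so rows that repeat a pose let the fingers close, or fill a call up. It gives the time, the measured TCP pose, the force and the opening at its end, in the units of the state.
- ctrl.state(): the state, without advancing time (a new reading comes with each control period).
- ctrl.snapshot(name): name is "scene" or "top" or "wrist"; returns the picture (420x560x3 uint8, blue, green, red); there is no depth.
- ctrl.camera_info(name): a dict with "fx", "fy", "cx", "cy" (pixels), "k1" (the pictures are not rectified: a ray, as slopes to the right and down, at radius r is drawn at 1 + k1 r^2 times it, then the intrinsics apply), "R" (3x3) and "t" (3): a world point X has camera coordinates R X + t. Camera axes: x right, y down, z forward; pixel columns grow to the right and rows downward; lengths in m; the calibration is good to about 2 mm. A picture is of the moment at which its call begins: read the wrist's pose just before it. camera_info takes no time and is no camera call; for the wrist camera it gives the pose at the moment of the call.
- ctrl.finish_job(): hands the job in, once; it reports no verdict.
Trained networks look in the newest picture that a camera, given by its name, has taken for a name from the list of things; names that differ only in an ending like _2 or _b are one class to them, and where a whole thing is asked for, a point or a joint stands for the part that bears it (a point fixed in the world has none). Each returns a list of dicts, best first, with "confidence" (0 to 1); they miss things now and then, are a little off and sometimes report something else, mostly with a low value. They report only what shows in the picture. A call takes as long as a camera call.
- ctrl.look_for(camera, query): "location" ([row, column] in pixels, amid what is visible of it).
- ctrl.silhouettes(camera, query): "pixels" (420x560 bool, what is visible of it) and "location" ([row, column] in pixels, amid what is visible of it).
- ctrl.place_of(camera, query): "location" ([row, column] in pixels: a listed point, or the origin of a listed thing).
The state is a dict: "time_s": time; "joint_positions": joint angles; "qvel": joint speeds; "effort": joint torques, N m; "tool_pos": TCP position; "tool_rot": TCP orientation; "force": force on the tool from outside, world axes, zero at the start; "ft_torque": the same for the moment, N m; "gripper_width": opening from 0.0 (shut) to 1.0 (fully open).
Only numpy, scipy, OpenCV 4.12 (cv2) and the standard library are available. Lean on these libraries where they do the work, as an engineer would, in place of code of your own. Each camera call takes 0.05 s, during which the arm holds its last target.

## Task

The annealing kiln's drop door has come off its lifting cable and must be propped ajar to vent: hold the pry bar across the fulcrum block with its toe under the door's lip and press the handle right down to the bench, where the bar's own weight keeps the door up. Slide the flat ceramic strip along the threshold beside the bar and straight in under the door until you feel it touch the soft hearth brick inside, without bruising the brick. Then ease the door down gently onto the strip with the bar and lay the bar flat on the bench, clear of the kiln; keep the hand off the hot kiln and door and leave the other things where they are.

Things in the scene. Friction and masses are not known exactly. Their poses are not given: they have to be found in the camera images.
- kiln: Bench kiln, fixed dark steel box 380 mm wide, 360 deep, 303 high. Origin on the bench below the middle of the door's outer face; x points into the kiln, square to the door, y along the door, z up. Behind the door stands the soft hearth brick (240 wide, 34 mm above the threshold), its face 35 to 70 mm behind the door's outer face: varies, not measured, only felt; it bruises above 15 N
- front: Fixed front of the kiln, same origin and axes as the kiln: white threshold board 380 mm wide along y, flat top 50 mm above the bench, from 75 mm in front of the door's outer face to 85 mm behind it, brackets below; steel door guides 20 mm wide at y = -152 and +152 mm, jutting 9 mm in front of the door, up to a crosshead 352 mm above the bench
- drop_door (a joint): How far the door (30 mm thick, 278 wide, 150 high) is raised, m: 0 shut, bottom edge on the threshold; positive up. It slides in stiff guides: weight 33 to 46 N, guide friction about 25 N, so 58 to 71 N at the lip raise it, 8 to 21 N hold it up, and let go it falls
- lip (a point): Middle of the underside of the door's lip, a steel strip 5 mm thick and 260 mm long along y, jutting 16 mm out of the door's outer face; moves with the door. The point lies 8 mm in front of the outer face; with the door shut 70 mm above the bench, so 20 mm above the threshold. Axes as the kiln's
- fulcrum_crest (a point): Loose steel fulcrum block, 32 x 60 mm, 22 high, its top a half-round of 10 mm radius, 0.33 kg, standing ready on the threshold about 45 mm in front of the door's outer face. The point is the middle of its crest, 72 mm above the bench; y runs along the crest
- bar_grip (a point): Pry bar, dark steel, 330 mm long, 0.72 kg, lying on the bench: handle 225 mm long, 22 wide, 20 thick, then a flat blade 105 long, 26 wide, 6 thick, centred on the handle's thickness. The point is mid-section of the handle, about the balance point, 183 mm from the toe, 147 from the handle's end, 10 mm above the bench. x points to the toe, z is up
- bar_toe (a point): Middle of the tip of the bar's blade, axes as bar_grip. It goes under the lip over the fulcrum with the handle about 27 degrees up, its tip staying some 5 mm short of the door's face or it jams there as the bar comes level. Pressed down (10 to 17 N at bar_grip) until the handle's end meets the bench, it slopes about 12 degrees, has raised the door 17 mm and, let go, stays so by its own weight
- strip_mid (a point): Flat off-white ceramic strip 200 x 30 x 12 mm, 0.15 kg, lying on the bench; the point is its centre, 6 mm above the bench; x along its length, ends alike. Pushed home it sticks out 130 to 165 mm in front of the door and lies steady on the threshold. Held 45 mm behind its centre, the hand stays clear of the door
- tumbler: Bystander: open steel tumbler, 72 mm across, 110 high, standing on the bench; origin at its foot
- paddle: Bystander: graphite paddle, plate 100 x 65 x 10 mm with a wooden handle, 270 mm long in all, lying on the bench; x from handle to plate, origin where the plate meets its stem
- brush: Bystander: wooden wire brush, 160 x 30 x 28 mm, lying on the bench; origin under its middle, x along it
- jar: Bystander: amber glass jar with a steel cap, 64 mm across, 85 high; origin at its foot

How it is judged:
On the way, in this order (a step that is already met when the one before it is completed fails the run):
1. the door is levered up at least 14 mm by the held bar bearing on the fulcrum (value of joint drop_door above 0.014 m and contact force between bar and drop_door above 3 N and contact force between bar and fulcrum above 3 N and contact force between the fingers and bar above 1 N), for 0.2 s.
2. with the door held up by the bar, the strip has been slid in under it and touches the hearth brick (value of joint drop_door above 0.0125 m and contact force between bar and drop_door above 1 N and contact force between strip and kiln above 1 N).
At the end, for the whole second after the job is handed in: The door rests on the strip (raised 10.5 to 13.5 mm); the strip lies flat on the threshold, square to the door within 0.2 rad, its inner end 28 to 76 mm behind the door's outer face; the bar lies still and flat on the bench, its toe out in front of the threshold, touching no part of the kiln (value of joint drop_door between 0.0105 and 0.0135 m and contact force between strip and drop_door above 3 N and x of strip_mid in the frame of front between -0.072 and -0.024 m and angle between the x axis of strip_mid and the x axis of front, either way round below 0.2 rad and angle between each of strip_mid, bar_grip's own z axis and vertical below 0.06 rad and x of bar_toe in the frame of front below -0.075 m and height (world z) of bar_grip below 0.016 m and contact force between bar and front below 0.2 N and linear speed of each of bar, strip below 0.02 m/s).
It fails at once if the hearth brick is pushed with more than 15 N (contact force between any of strip, bar and kiln above 15 N).
It fails at once if the door drops faster than 0.12 m/s (velocity of joint drop_door below -0.12 m/s).
It fails at once if the bar bears on the door with more than 120 N (contact force between bar and drop_door above 120 N).
It fails at once if the hand or arm pushes on the hot kiln or its door with more than 2 N (contact force between any of the arm, the fingers and kiln above 2 N or contact force between any of the arm, the fingers and drop_door above 2 N).
It fails at once if a bystander is shifted by more than 30 mm (distance of any of tumbler, paddle, brush, jar from where it was at the start of the episode above 0.03 m).
It also fails if it takes over 72 s, if anything falls off the work surface, if the arm or the gripper's body presses on something with over 40 N, if the wrist force passes 120 N, or if a joint passes its speed limit or range.

## Working session

There is one attempt and no reset: what is moved stays moved. The work goes in short steps, Python scripts to look and compute and a tool call to move; the robot and the scene stay as the last step left them, time stands still between calls to the robot, and variables do not carry over. Pictures are saved under pics/ and viewed, and the job is handed in when it is done.

Besides the shell and the picture viewer there is one more tool, called after "Emit:" in YAML: its name, and indented under it one key for each argument. play_rows: Moves the arm, as the interface text tells. Its arguments: {"type":"object","properties":{"steps":{"type":"string"},"grip_force":{"type":"number"}},"required":["steps"]}

```bash
ls; mkdir -p pics
python3 - <<'E'
from bench import ctrl
import cv2, numpy as np
s=ctrl.state(); print(s)
for n in ("scene","top","wrist"):
    im=ctrl.snapshot(n); cv2.imwrite(f"pics/{n}0.png",im)
    ci=ctrl.camera_info(n); print(n,ci)
    for q in ["kiln","front","lip","fulcrum_crest","bar_grip","bar_toe","strip_mid","tumbler","paddle","brush","jar"]:
        r=ctrl.place_of(n,q)
        print(n,q,[(np.round(d["location"],1).tolist(),round(d["confidence"],2)) for d in r[:2]])
E
```

```text
pics
{'time_s': 0.0, 'joint_positions': array([ 9.89998745e-01,  3.42729314e-01,  1.52502717e+00, -1.68127996e-05,
        1.27535399e+00, -1.45992533e-01]), 'qvel': array([ 0.00055184,  0.0002967 , -0.0009148 ,  0.0008613 ,  0.00094004,
       -0.0004185 ]), 'effort': array([ 1.23628652e-04, -4.31256759e+01, -2.44217688e+01,  7.16289645e-02,
        5.61873545e-02, -1.03188765e-04]), 'tool_pos': array([0.22090731, 0.47582159, 0.22603798]), 'tool_rot': array([-2.62238762e-04,  2.15691562e-01,  9.76461251e-01, -7.12206963e-04]), 'force': array([-0.36931356, -0.37675169,  0.80897507]), 'ft_torque': array([-0.04915442,  0.00746626, -0.04547481]), 'gripper_width': 1.0004510565558444}
scene {'fx': 444.8984712253354, 'fy': 444.8984712253354, 'cx': 275.3289279487912, 'cy': 212.01321098227928, 'k1': -0.045753870206900804, 'R': array([[ 4.11772475e-01,  9.11286399e-01, -7.26614433e-04],
       [ 5.66117944e-01, -2.56429850e-01, -7.83424665e-01],
       [-7.14110568e-01,  3.22181364e-01, -6.21486336e-01]]), 't': array([-0.33691303, -0.2556451 ,  1.49334748])}
scene kiln []
scene front [([256.2
[... 1107 characters left out ...]
paddle [([152.8, 211.0], 0.7)]
top brush [([272.2, 151.0], 0.96), ([233.6, 408.1], 0.2)]
top jar [([174.9, 158.4], 0.93)]
wrist {'fx': 306.6888316253747, 'fy': 306.6888316253747, 'cx': 280.10493847903683, 'cy': 203.80716147258929, 'k1': -0.038308023588253234, 'R': array([[ 4.21526264e-01,  9.06816151e-01,  2.78473423e-04],
       [ 8.73954477e-01, -4.06332659e-01,  2.66640848e-01],
       [ 2.41907380e-01, -1.12152747e-01, -9.63795923e-01]]), 't': array([-0.52568704, -0.03269416,  0.38929299])}
wrist kiln []
wrist front []
wrist lip []
wrist fulcrum_crest []
wrist bar_grip []
wrist bar_toe []
wrist strip_mid []
wrist tumbler []
wrist paddle []
wrist brush [([302.6, 307.8], 0.8)]
wrist jar []
```

View pics/scene0.png

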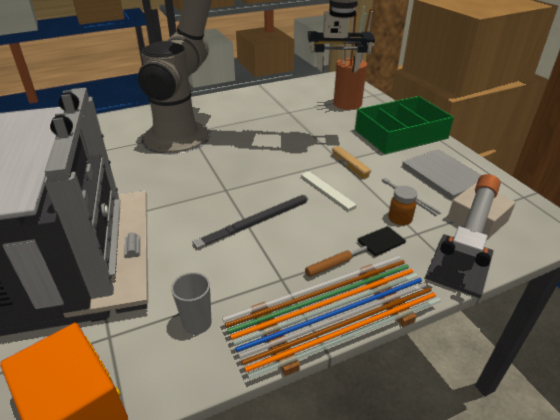

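View pics/top0.png

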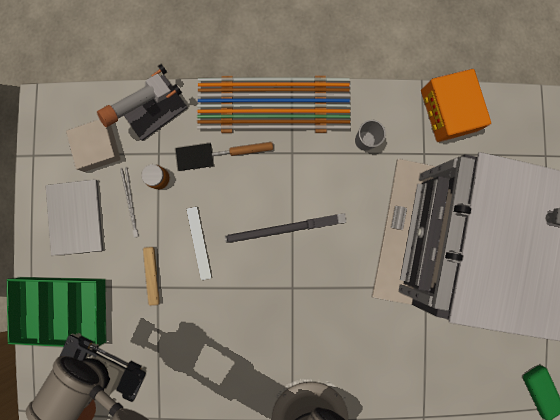

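```bash
cat > h.py <<'E'
import numpy as np, cv2
from bench import ctrl
from scipy.spatial.transform import Rotation as Rot
def KD(ci):
    return np.array([[ci['fx'],0,ci['cx']],[0,ci['fy'],ci['cy']],[0,0,1.]]), np.array([ci['k1'],0,0,0])
def proj(cam,X,ci=None):
    ci=ci or ctrl.camera_info(cam); K,D=KD(ci)
    p,_=cv2.projectPoints(np.atleast_2d(np.asarray(X,float)),cv2.Rodrigues(ci['R'])[0],ci['t'],K,D); return p[:,0]  # col,row
def ray(cam,rc,ci=None):
    ci=ci or ctrl.camera_info(cam); K,D=KD(ci)
    u=cv2.undistortPoints(np.array([[[rc[1],rc[0]]]],float),K,D)[0,0]
    d=ci['R'].T@np.array([u[0],u[1],1]); c=-ci['R'].T@ci['t']; return c,d
def onz(cam,rc,z,ci=None):
    c,d=ray(cam,rc,ci); return c+d*(z-c[2])/d[2]
def RT(s=None):
    s=s or ctrl.state(); q=s['tool_rot']; return Rot.from_quat([q[1],q[2],q[3],q[0]]), s['tool_pos']
E
python3 - <<'E'
from h import *
P={'top':dict(front=(233.3,407.4,0),lip=(233.8,410.6,.07),fulc=(213.2,401.1,.072),grip=(227.9,277.5,.01),toe=(214.6,345.5,.01),strip=(240.7,197.4,.006),tumbler=(140.3,368.7,0),paddle=(152.8,211,0.005),brush=(272.2,151,0),jar=(174.9,158.4,0)),
'scene':dict(front=(256.2,114.4,0),lip=(237.6,114.9,.07),fulc=(241.3,131.7,.072),grip=(218.4,261.3,.01),toe=(246,192.3,.01),strip=(186.7,328.5,.006),tumbler=(325.4,199.1,0),paddle=(251.2,361.8,.005),brush=(165.4,347.9,0),jar=(218.2,401.2,0))}
for k in P['top']:
    print(k,*[onz(c,P[c][k][:2],P[c][k][2]).round(4) for c in P])
E
```

```text
front [ 0.5147 -0.2728  0.    ] [ 0.5101 -0.2763  0.    ]
lip [ 0.5131 -0.2634  0.07  ] [ 0.5303 -0.2627  0.07  ]
fulc [ 0.5677 -0.2377  0.072 ] [ 0.5607 -0.2304  0.072 ]
grip [0.5303 0.0888 0.01  ] [0.5345 0.089  0.01  ]
toe [ 0.5666 -0.0978  0.01  ] [ 0.5623 -0.1005  0.01  ]
strip [0.4952 0.3088 0.006 ] [0.4781 0.3179 0.006 ]
tumbler [ 0.7749 -0.1667  0.    ] [ 0.7833 -0.1514  0.    ]
paddle [0.7384 0.2729 0.005 ] [0.7391 0.2593 0.005 ]
brush [0.4073 0.4395 0.    ] [0.3972 0.4321 0.    ]
jar [0.678  0.4207 0.    ] [0.6722 0.4244 0.    ]
```

The kiln front stands at right (top picture, board front edge from about (397,160) to (373,298)). The bar has its toe at (345,215), and the strip is around (198,243). Next I zoom in to measure the kiln's orientation.

Run:
```python
import cv2
a=cv2.imread('pics/top0.png'); 
cv2.imwrite('pics/topz.png',cv2.resize(a[145:315,330:480],None,fx=3.5,fy=3.5,interpolation=cv2.INTER_CUBIC))
a=cv2.imread('pics/scene0.png'); 
cv2.imwrite('pics/scz.png',cv2.resize(a[170:330,60:240],None,fx=3.7,fy=3.7,interpolation=cv2.INTER_CUBIC))
```

```text
(no output)
```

View pics/topz.png

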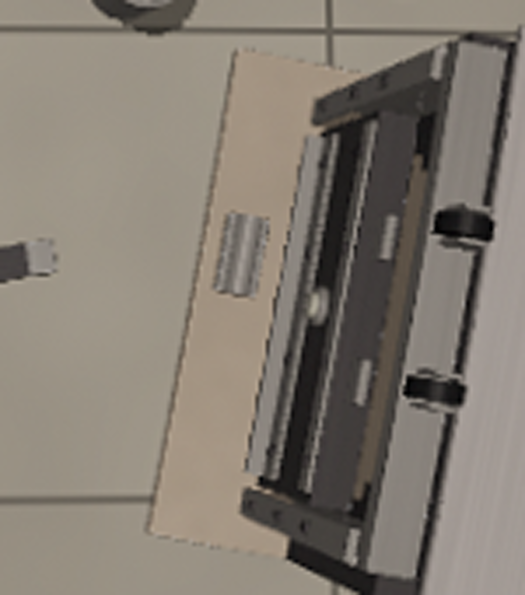

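View pics/scz.png

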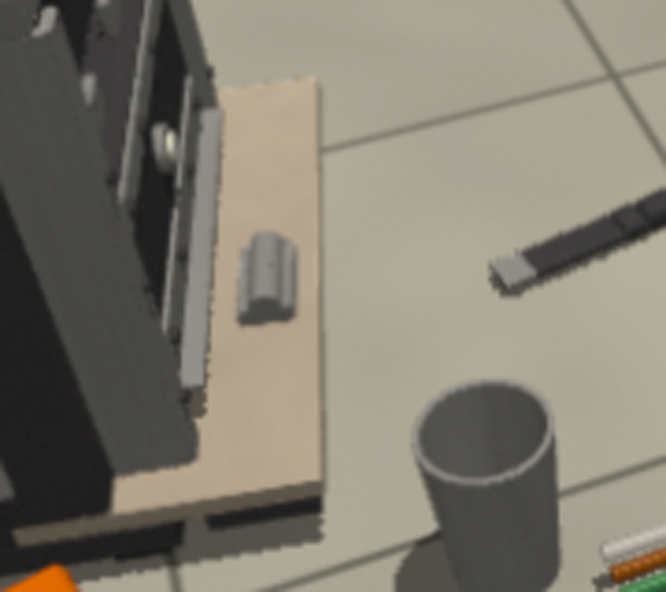

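Run:
```python
from h import *
from scipy.optimize import least_squares
T=ctrl.camera_info('top');S=ctrl.camera_info('scene')
def W(p,pt): 
    c,s=np.cos(p[2]),np.sin(p[2]); return [p[0]+c*pt[0]-s*pt[1],p[1]+s*pt[0]+c*pt[1],pt[2]]
z=lambda u,v:(330+u/3.5-.4,145+v/3.5-.4)
y=lambda u,v:(60+u/3.7-.4,170+v/3.7-.4)
obs=[('top',T,(-.075,.19,.05),z(235,48)),('top',T,(-.075,-.19,.05),z(150,532)),
('scene',S,(-.075,-.19,.05),y(317,78)),('scene',S,(-.075,.19,.05),y(322,487)),
('top',T,(-.016,.13,.075),z(306,135)),('top',T,(-.016,-.13,.075),z(247,472)),
('scene',S,(-.016,.13,.075),y(203,388)),('scene',S,(-.016,-.13,.075),y(219,110))]
f=lambda p:np.concatenate([proj(c,W(p,pt),ci)[0]-o for c,ci,pt,o in obs])
r=least_squares(f,[.51,-.275,-1.74]);print(r.x,f(r.x).reshape(-1,2).round(1))
p=r.x
def toK(X):
    d=np.array(X[:2])-p[:2]; c,s=np.cos(p[2]),np.sin(p[2]); return np.array([c*d[0]+s*d[1],-s*d[0]+c*d[1]])
print('toe',onz('top',z(56,256)[::-1],.013,T),onz('scene',y(500,272)[::-1],.01,S))
for c,ci,o in (('top',T,z(241,253)),('scene',S,y(269,270))):
    X=onz(c,o[::-1],.072,ci); print('fulc',X,toK(X))
for c,ci in (('top',T),('scene',S)):
  for q,zz in (('bar_grip',.02),('strip_mid',.012),('fulcrum_crest',.065)):
    m=ctrl.silhouettes(c,q)
    if not m: continue
    m=m[0]; pts=np.argwhere(m['pixels'])
    # ground corners
    X=np.array([onz(c,a,zz,ci)[:2] for a in pts[::max(1,len(pts)//400)]]); mu=X.mean(0); w,v=np.linalg.eigh(np.cov(X.T)); d=v[:,1]; t=(X-mu)@d; 
    print(c,q,round(m['confidence'],2),mu,'dir',np.degrees(np.arctan2(d[1],d[0])),'ends',mu+d*t.min(),mu+d*t.max(), 'K',toK(mu))
```

```text
[ 0.51895926 -0.27242036 -1.76005453] [[ 0.3 -0.9]
 [-0.4 -0.2]
 [-0.6 -0.3]
 [-0.2 -1.7]
 [-0.1 -0.9]
 [-0.4 -0.5]
 [-0.4 -0.3]
 [-0.2 -0.1]]
toe [ 0.55786293 -0.09760503  0.013     ] [ 0.55486116 -0.09230884  0.01      ]
fulc [ 0.55795677 -0.23046658  0.072     ] [-0.04854127  0.03040839]
fulc [ 0.56544893 -0.22990593  0.072     ] [-0.05050141  0.03766129]
top bar_grip 0.88 [0.53122215 0.06049733] dir 100.13820915896977 ends [ 0.55896046 -0.09462539] [0.50071928 0.23108047] K [-0.32928016 -0.05058802]
top strip_mid 0.57 [0.4884898  0.30452844] dir -168.2644692192948 ends [0.58721096 0.32503647] [0.39063904 0.28420124] K [-0.56091461 -0.13846701]
top fulcrum_crest 0.69 [ 0.55636059 -0.23159008] dir 169.7185704826865 ends [ 0.58659724 -0.23707489] [ 0.52682832 -0.22623304] K [-0.04713755  0.02905207]
scene bar_grip 0.68 [0.54334606 0.06032957] dir 99.58191056184641 ends [ 0.56990054 -0.09697199] [0.5143467 0.2321139] K [-0.33139626 -0.03864903]
scene strip_mid 0.93 [0.5087632  0.30306483] dir -168.69221579493376 ends [0.6059152  0.32249144] [0.39834961 0.28098642] K [-0.56329117 -0.11828026]
scene fulcrum_crest 0.7 [ 0.56602726 -0.23204395] dir 172.3920233290855 ends [ 0.60328089 -0.23701992] [ 0.52317734 -0.22632048] K [-0.04851038  0.03863153]
```

```bash
cat >> h.py <<'E'
def target(gp,yawx,tilt,off=0.019):
    """gp: grasp point world; yawx deg dir of tool x; tilt deg: tool top leans toward tool x"""
    y=np.radians(yawx);a=np.radians(tilt);u=np.array([np.cos(y),np.sin(y),0]);Z=np.array([0,0,1.])
    up=np.cos(a)*Z+np.sin(a)*u; zt=-up; xt=np.cos(a)*u-np.sin(a)*Z; yt=np.cross(zt,xt)
    R=Rot.from_matrix(np.stack([xt,yt,zt],1)); return R,np.array(gp)+zt*off
def rel(gp,yawx,tilt,off=0.019,cur=None):
    R0,p0=cur or RT(); R,p=target(gp,yawx,tilt,off)
    t=R0.inv().apply(p-p0)/.025; r=np.degrees((R0.inv()*R).as_rotvec())/5
    print('row:',t.round(3),r.round(3),' TCP',p.round(4)); return t,r
E
python3 - <<'E'
from h import *
rel([.528,.087,.15],100,14)
E
```

```text
row: [-17.795  -9.1     3.806] [ 1.347 -2.581 10.961]  TCP [0.5288 0.0825 0.1316]
```

Emit:
play_rows:
  steps: "-17.8 -9.1 3.8 1.35 -2.58 10.96 0.6;-17.8 -9.1 3.8 1.35 -2.58 10.96 0.6;-17.8 -9.1 3.8 1.35 -2.58 10.96 0.6;-17.8 -9.1 3.8 1.35 -2.58 10.96 0.6;-17.8 -9.1 3.8 1.35 -2.58 10.96 0.6;-17.8 -9.1 3.8 1.35 -2.58 10.96 0.6;-17.8 -9.1 3.8 1.35 -2.58 10.96 0.6;-17.8 -9.1 3.8 1.35 -2.58 10.96 0.6"

```text
time_s: 2.77
tool_pos: [0.4237, 0.2166, 0.1644]
tool_rot: [0.094, 0.64, 0.758, -0.079]
force: [0.6, 1.4, -0.2]
gripper_width: 0.605
```

Run:
```python
from h import *
s=ctrl.state(); print(s['joint_positions'].round(3),s['force'].round(2))
rel([.528,.087,.15],100,14)
```

```text
[ 0.467  0.376  1.688 -0.256  1.162  0.411] [ 0.61  1.42 -0.21]
row: [-5.496  3.24   2.733] [-0.004  0.013 -0.064]  TCP [0.5288 0.0825 0.1316]
```

Emit:
play_rows:
  steps: "-5.5 3.24 2.73 0 0 0 0.6;-5.5 3.24 2.73 0 0 0 0.6;-5.5 3.24 2.73 0 0 0 0.6;-5.5 3.24 2.73 0 0 0 0.6;-5.5 3.24 2.73 0 0 0 0.6;-5.5 3.24 2.73 0 0 0 0.6;-5.5 3.24 2.73 0 0 0 0.6;-5.5 3.24 2.73 0 0 0 0.6"

```text
time_s: 3.43
tool_pos: [0.5279, 0.0857, 0.1317]
tool_rot: [0.093, 0.638, 0.761, -0.078]
force: [0.2, 0.6, -0.0]
gripper_width: 0.597
```

Run:
```python
from h import *
s=ctrl.state(); print(s['joint_positions'].round(3),s['force'].round(2),s['tool_pos'])
ci=ctrl.camera_info('wrist');im=ctrl.snapshot('wrist'); cv2.imwrite('pics/w1.png',im)
for q,z in (('bar_grip',.01),('bar_toe',.01)):
    for d in ctrl.place_of('wrist',q)[:2]: print(q,d['location'],d['confidence'],onz('wrist',d['location'],z,ci))
m=ctrl.silhouettes('wrist','bar_grip')
if m:
    pts=np.argwhere(m[0]['pixels']); X=np.array([onz('wrist',a,.02,ci)[:2] for a in pts[::max(1,len(pts)//600)]]);mu=X.mean(0);w,v=np.linalg.eigh(np.cov(X.T));d=v[:,1];t=(X-mu)@d
    print(m[0]['confidence'],mu,np.degrees(np.arctan2(d[1],d[0])),mu+d*t.min(),mu+d*t.max())
np.savez('w1ci.npz',**ci)
```

```text
[ 0.162  0.473  1.631 -0.282  1.052  0.129] [ 0.24  0.57 -0.02] [0.52792936 0.08568133 0.13171857]
bar_grip [171.7, 277.4] 0.89 [0.52599426 0.082216   0.01      ]
bar_toe [307.3, 278.0] 0.88 [ 0.55652347 -0.09061063  0.01      ]
0.58 [0.52310882 0.1076882 ] 100.06459607770454 [ 0.55766694 -0.08701681] [0.50458179 0.21207185]
```

View pics/w1.png

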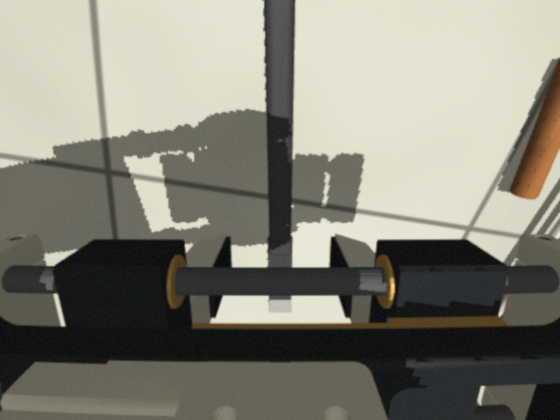

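Run:
```python
from h import *
rel([.5245,.089,.0225],100,14)
```

```text
row: [ 1.207 -0.125  4.97 ] [ 0.008 -0.     0.021]  TCP [0.5253 0.0845 0.0041]
```

Emit:
play_rows:
  steps: "0.6 -0.12 2 0 0 0 0.6;1 -0.12 3.2 0 0 0 0.6;1.2 -0.12 4.2 0 0 0 0.6;1.2 -0.12 4.8 0 0 0 0.6;1.2 -0.12 4.95 0 0 0 0.6;1.2 -0.12 4.95 0 0 0 0.6;1.2 -0.12 4.95 0 0 0 0.6;1.2 -0.12 4.95 0 0 0 0"
  grip_force: 50

```text
time_s: 4.3
tool_pos: [0.5265, 0.0837, 0.0052]
tool_rot: [0.094, 0.638, 0.76, -0.078]
force: [0.3, 0.1, -0.5]
gripper_width: 0.567
```

Emit:
play_rows:
  steps: "0 0 0 0 0 0 0;0 0 0 0 0 0 0;0 0 0 0 0 0 0;0 0 0 0 0 0 0;0 0 0 0 0 0 0;0 0 0 0 0 0 0;0 0 0 0 0 0 0;0 0 0 0 0 0 0"

```text
time_s: 4.97
tool_pos: [0.5266, 0.0834, 0.0045]
tool_rot: [0.094, 0.638, 0.76, -0.078]
force: [3.3, 0.9, 1.4]
gripper_width: 0.234
```

Run:
```python
from h import *
s=ctrl.state(); print(s['joint_positions'].round(3),s['force'].round(2),s['tool_pos'],s['gripper_width'])
# lift
rel([.5245,.089,.15],100,14)
# heading: kiln pose
p=[.51896,-.27242,-1.76005];
```

```text
[ 0.158  0.656  1.742 -0.355  0.77   0.243] [3.25 0.86 1.37] [0.5265767  0.08336783 0.00454134] 0.23439107141583268
row: [-1.179 -0.035 -4.943] [ 0.018  0.    -0.001]  TCP [0.5253 0.0845 0.1316]
```

```bash
cat >> h.py <<'E'
import json
KP=[.51896,-.27242,-1.76005]
def k2w(P,KP=KP):
    c,s=np.cos(KP[2]),np.sin(KP[2]); return np.array([KP[0]+c*P[0]-s*P[1],KP[1]+s*P[0]+c*P[1],P[2]])
def w2k(X,KP=KP):
    d=np.array(X[:2])-KP[:2]; c,s=np.cos(KP[2]),np.sin(KP[2]); return np.array([c*d[0]+s*d[1],-s*d[0]+c*d[1],X[2]])
def barR(h,phi):
    """h heading deg of bar x (to toe), phi deg handle up"""
    return Rot.from_euler('ZY',[h,phi],degrees=True)   # x tips down by phi
def save_grasp(toe,h,phi):
    R0,p0=RT(); json.dump(dict(t=R0.inv().apply(np.array(toe)-p0).tolist(),q=(R0.inv()*barR(h,phi)).as_quat().tolist()),open('grasp.json','w'))
def barpose(s=None):
    g=json.load(open('grasp.json'));R0,p0=RT(s);R=R0*Rot.from_quat(g['q']); toe=p0+R0.apply(g['t'])
    return w2k(toe),R.as_euler('ZYX',degrees=True),toe,R
def barrel(toeK,phi,h=None):
    h=np.degrees(KP[2]) if h is None else h
    g=json.load(open('grasp.json'));R0,p0=RT(); R=barR(h,phi)*Rot.from_quat(g['q']).inv(); p=k2w(toeK)-R.apply(g['t'])
    t=R0.inv().apply(p-p0)/.025; r=np.degrees((R0.inv()*R).as_rotvec())/5
    print('row:',t.round(2),r.round(2),'TCP',p.round(4)); return t,r
E
python3 - <<'E'
from h import *
save_grasp([.5567,-.093,.010],-79.9,0)
print(barpose()[:2])
barrel([-.082,.035,.094],26)
E
```

```text
(array([-0.18331631,  0.00331259,  0.01      ]), array([-79.9,   0. ,   0. ]))
row: [-6.73  2.08 -5.04] [0.08 5.14 4.23] TCP [ 0.6007 -0.0384  0.1675]
```

Emit:
play_rows:
  steps: "-0.5 0 -1.6 0 0 0 0;-1 0 -3.2 0 0 0.5 0;-1.7 0.3 -4.8 0 0.5 1.2 0;-2.8 0.6 -6 0.02 1.5 2 0;-4 1.1 -6 0.04 2.5 2.7 0;-5.2 1.6 -6 0.06 3.5 3.4 0;-6.2 1.9 -5.6 0.08 4.5 4 0;-6.7 2.08 -5.3 0.08 5.14 4.23 0"

```text
time_s: 5.63
tool_pos: [0.6, -0.0403, 0.1727]
tool_rot: [-0.067, 0.769, 0.631, 0.081]
force: [-0.7, -0.0, -7.6]
gripper_width: 0.233
```

Run:
```python
from h import *
s=ctrl.state(); print(s['joint_positions'].round(3),s['force'].round(2),s['tool_pos'],s['gripper_width'])
print(barpose()[:2])
barrel([-.082,.035,.094],26)
```

```text
[-0.307  0.524  1.408  0.222  1.242 -0.185] [-0.67 -0.04 -7.61] [ 0.60004914 -0.0402843   0.17268484] 0.23344086394600533
(array([-0.08022068,  0.03365398,  0.09879137]), array([-101.2146274 ,   26.12997559,   -0.1281799 ]))
row: [0.03 0.01 0.22] [-0.01 -0.03 -0.07] TCP [ 0.6007 -0.0384  0.1675]
```

Bar in place ahead of the fulcrum. Check its toe against the crest in the pictures.

Run:
```python
from h import *
toe=barpose()[2]
for c in ('top','scene'):
    im=ctrl.snapshot(c)
    p=proj(c,toe)[0]; print(c,'pred toe',p)
    for q in ('bar_toe','fulcrum_crest'):
        for d in ctrl.place_of(c,q)[:1]: print(q,d['location'],d['confidence'])
    (r0,r1,c0,c1)=(150,310,330,480) if c=='top' else (170,330,60,240)
    k=3.6; z=cv2.resize(im[r0:r1,c0:c1],None,fx=k,fy=k,interpolation=cv2.INTER_CUBIC)
    cv2.drawMarker(z,(int((p[0]-c0+.5)*k),int((p[1]-r0+.5)*k)),(0,0,255),0,14,1)
    cv2.imwrite(f'pics/{c}1.png',z)
```

```text
top pred toe [389.30386092 213.00427763]
fulcrum_crest [211.8, 400.8] 0.39
scene pred toe [143.82294231 230.09597066]
bar_toe [230.0, 142.4] 0.96
fulcrum_crest [189.7, 326.6] 0.64
```

View pics/top1.png

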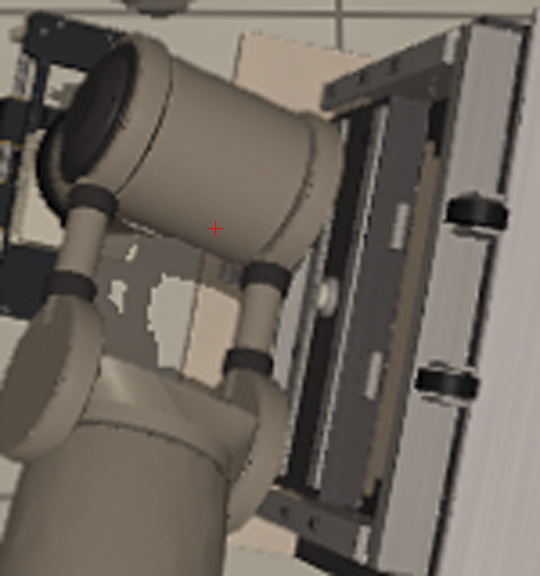

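View pics/scene1.png

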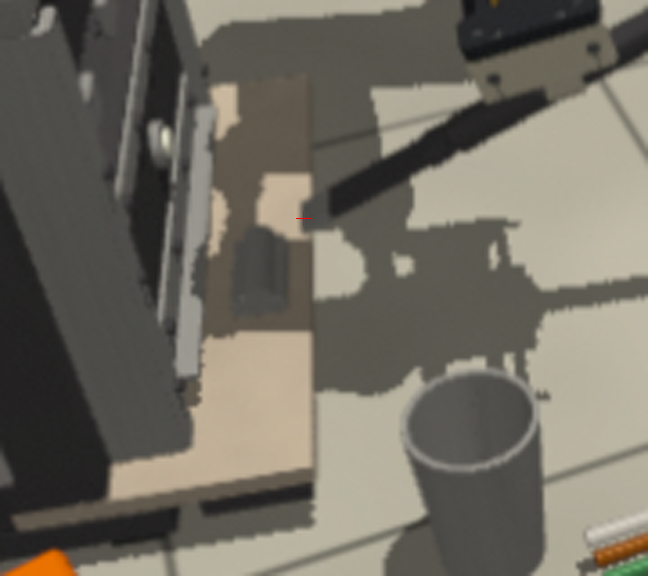

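Run:
```python
from h import *
im=ctrl.snapshot('scene'); cv2.imwrite('pics/scene2.png',cv2.resize(im[0:300,0:400],None,fx=2,fy=2))
```

```text
(no output)
```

View pics/scene2.png

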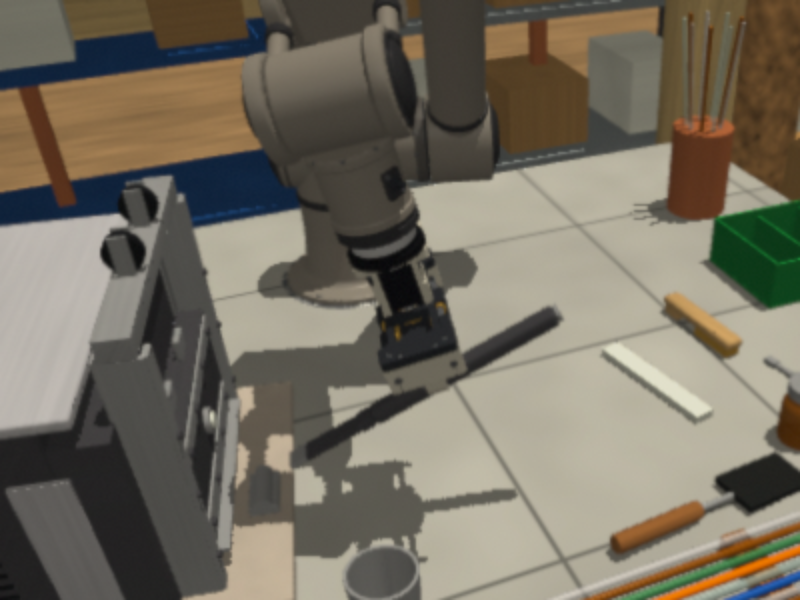

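Run:
```python
from h import *
s=ctrl.state(); R,p=RT(s); z=R.as_matrix()[:,2]; q=s['joint_positions']
# lateral of p - L z in frame j1 =0
n=np.array([-np.sin(q[0]),np.cos(q[0]),0])
L=(n@p)/(n@z); W=p-L*z; print('L',L,'W',W,'K',w2k(W)); R2=R.as_matrix(); print('tool z in K dir', z)
# second check with earlier state 3.43
from scipy.spatial.transform import Rotation as Rt
p2=np.array([.52793,.08568,.13172]);z2=Rt.from_quat([.638,.761,-.078,.093]).as_matrix()[:,2];n2=np.array([-np.sin(.162),np.cos(.162),0]);print((n2@p2)/(n2@z2))
# W at final insertion & with others
for toeK,phi in (((-.006,.035,.057),26),((-.006,.035,.057),22)):
    h=np.degrees(KP[2]);g=json.load(open('grasp.json'));Rn=barR(h,phi)*Rot.from_quat(g['q']).inv();pn=k2w(toeK)-Rn.apply(g['t']);print(phi,'W final K',w2k(pn-L*Rn.as_matrix()[:,2]))
```

```text
L 0.6891317935133604 W [ 0.573775   -0.17539595  0.84682439] K [-0.1056038   0.03558354  0.84682439]
tool z in K dir [ 0.03631212  0.20420699 -0.97825402]
0.0024618416917590443
26 W final K [-0.02595314  0.03550068  0.8046043 ]
22 W final K [-0.07805477  0.03550068  0.80139131]
```

Run:
```python
from h import *
D=[([.2209,.4758,.2260],[-.00026,.21569,.97646,-.00071],.98999),
([.4237,.2166,.1644],[.094,.64,.758,-.079],.467),
([.52793,.08568,.13172],[.093,.638,.761,-.078],.162),
([.52658,.08337,.00454],[.094,.638,.760,-.078],.158),
([.60005,-.04028,.17268],[-.067,.769,.631,.081],-.307)]
for p,q,j in D:
    z=Rot.from_quat([q[1],q[2],q[3],q[0]]).as_matrix()[:,2]; n=np.array([-np.sin(j),np.cos(j),0]);print(n@np.array(p),n@z)
```

```text
0.07639368685555306 -1.8715687253330162e-05
0.0026533224100550295 -0.23318496870182137
-0.0005929019859746515 -0.24083676377704405
-0.0005223671539372397 -0.2424600462499733
0.14293858356175737 0.2076470729654359
```

Run:
```python
from h import *
R,p=RT();L=.32;print(w2k(p-L*R.as_matrix()[:,2]))
for toeK,phi in (((-.006,.035,.057),26),((-.012,.035,.083),-12)):
    h=np.degrees(KP[2]);g=json.load(open('grasp.json'));Rn=barR(h,phi)*Rot.from_quat(g['q']).inv();pn=k2w(toeK)-Rn.apply(g['t']);print(phi,'W final K',w2k(pn-L*Rn.as_matrix()[:,2]))
```

```text
[-0.18215882  0.03456736  0.48571972]
26 W final K [-0.10268444  0.03591414  0.44353586]
-12 W final K [-0.32616362  0.03591414  0.32806953]
```

Run:
```python
from h import *
barrel([-.081,.0345,.0965],26)
barrel([-.009,.0345,.0595],26)
```

```text
row: [-0.19  0.08  0.07] [-0.04  0.01  0.01] TCP [ 0.6    -0.0393  0.17  ]
row: [-3.32  0.09  0.92] [-0.04  0.01  0.01] TCP [ 0.5865 -0.11    0.133 ]
```

Emit:
play_rows:
  steps: "-0.19 0.08 0.07 -0.04 0 0 0;-0.7 0.08 0.2 -0.04 0 0 0;-1.2 0.08 0.34 -0.04 0 0 0;-1.7 0.08 0.48 -0.04 0 0 0;-2.2 0.09 0.62 -0.04 0 0 0;-2.6 0.09 0.72 -0.04 0 0 0;-2.6 0.09 0.72 -0.04 0 0 0;-2.6 0.09 0.72 -0.04 0 0 0"

```text
time_s: 6.65
tool_pos: [0.5902, -0.0962, 0.1417]
tool_rot: [-0.066, 0.768, 0.632, 0.081]
force: [-0.4, 0.3, -6.9]
gripper_width: 0.234
```

Run:
```python
from h import *
s=ctrl.state(); print(s['force'].round(2),s['ft_torque'].round(2),s['tool_pos'],s['gripper_width'])
toe=barpose()[2];print(barpose()[:2])
c='scene'
im=ctrl.snapshot(c)
p=proj(c,toe)[0]; print(c,'pred toe',p)
for d in ctrl.place_of(c,'bar_toe')[:1]: print(d['location'],d['confidence'])
(r0,r1,c0,c1)=(200,290,80,200) 
k=6; z=cv2.resize(im[r0:r1,c0:c1],None,fx=k,fy=k,interpolation=cv2.INTER_CUBIC)
cv2.drawMarker(z,(int((p[0]-c0+.5)*k),int((p[1]-r0+.5)*k)),(0,0,255),0,14,1)
cv2.imwrite(f'pics/scene3.png',z)
barrel([-.009,.0345,.0595],26)
```

```text
[-0.37  0.28 -6.93] [-0.51  0.12 -0.07] [ 0.59019967 -0.09620871  0.1417144 ] 0.23446970108157456
(array([-0.0232809 ,  0.03517471,  0.06815896]), array([-1.00971201e+02,  2.60098571e+01,  6.91537384e-02]))
scene pred toe [120.00184116 245.05728464]
[248.4, 116.4] 0.79
row: [-0.68 -0.05  0.24] [ 0.03 -0.   -0.01] TCP [ 0.5865 -0.11    0.133 ]
```

View pics/scene3.png

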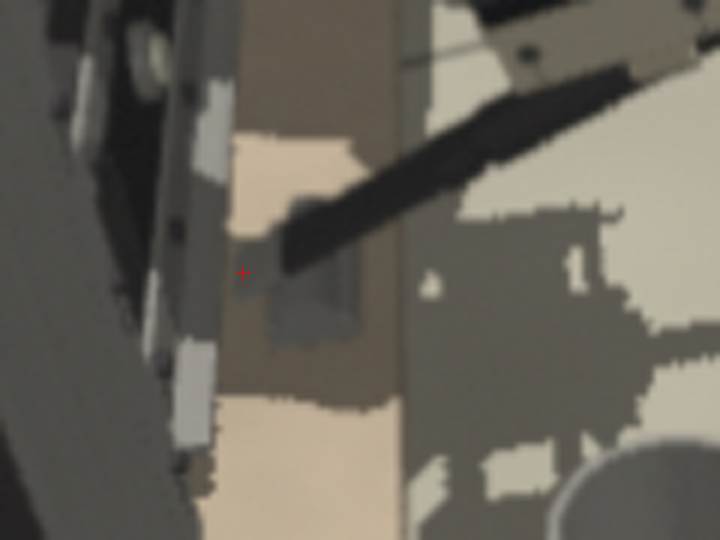

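Run:
```python
from h import *
barrel([-.0245,.039,.0675],26)
barrel([-.011,.039,.0605],26)
```

```text
row: [-0.    0.13  0.06] [ 0.03 -0.   -0.01] TCP [ 0.5938 -0.0956  0.141 ]
row: [-0.59  0.13  0.22] [ 0.03 -0.   -0.01] TCP [ 0.5913 -0.1089  0.134 ]
```

Emit:
play_rows:
  steps: "0 0.13 0.04 0 0 0 0;0 0.13 0.04 0 0 0 0;-0.15 0.13 0.08 0 0 0 0;-0.3 0.13 0.13 0 0 0 0;-0.45 0.13 0.18 0 0 0 0;-0.6 0.13 0.22 0 0 0 0;-0.6 0.13 0.22 0 0 0 0;-0.6 0.13 0.22 0 0 0 0"

```text
time_s: 7.42
tool_pos: [0.5909, -0.1096, 0.1335]
tool_rot: [-0.066, 0.768, 0.632, 0.081]
force: [-0.0, 0.1, -7.0]
gripper_width: 0.236
```

Run:
```python
from h import *
s=ctrl.state(); print(s['force'].round(2),s['ft_torque'].round(2),s['tool_pos'],s['gripper_width'])
toe=barpose()[2];print(barpose()[:2])
c='scene'
im=ctrl.snapshot(c)
p=proj(c,toe)[0]; print(c,'pred toe',p)
(r0,r1,c0,c1)=(200,290,80,200) 
k=6; z=cv2.resize(im[r0:r1,c0:c1],None,fx=k,fy=k,interpolation=cv2.INTER_CUBIC)
z=cv2.convertScaleAbs(z,alpha=1.6)
cv2.drawMarker(z,(int((p[0]-c0+.5)*k),int((p[1]-r0+.5)*k)),(0,0,255),0,14,1)
cv2.imwrite(f'pics/scene4.png',z)
```

```text
[-0.03  0.11 -7.04] [-0.51  0.16  0.03] [ 0.59094307 -0.10958032  0.13347327] 0.23586607089290068
(array([-0.01026073,  0.03864921,  0.05997337]), array([-1.00889818e+02,  2.59901423e+01,  1.00062903e-01]))
scene pred toe [114.68932048 249.7802403 ]
```

View pics/scene4.png

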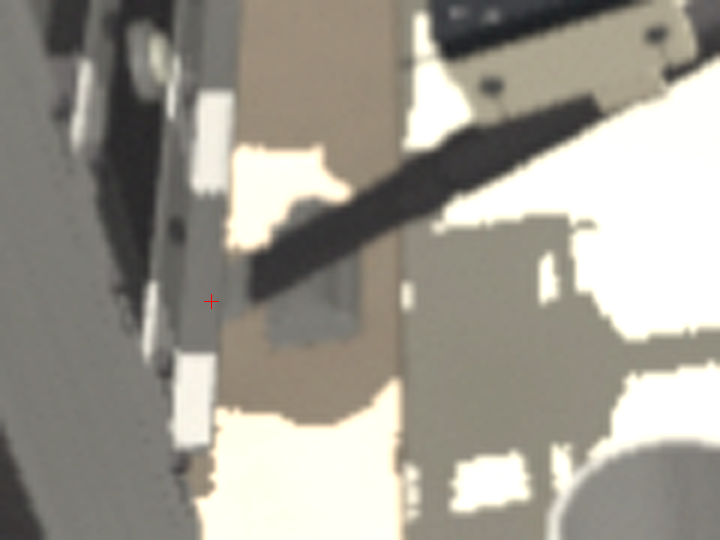

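Run:
```python
from h import *
barrel([-.0135,.0387,.060],26)
barrel([-.0135,.0387,.056],26)
```

```text
row: [ 0.12 -0.01  0.03] [ 0.02  0.   -0.01] TCP [ 0.5915 -0.1064  0.1335]
row: [ 0.09 -0.01  0.19] [ 0.02  0.   -0.01] TCP [ 0.5915 -0.1064  0.1295]
```

Emit:
play_rows:
  steps: "0.12 0 0.03 0 0 0 0;0.12 0 0.03 0 0 0 0;0.11 0 0.06 0 0 0 0;0.11 0 0.08 0 0 0 0;0.1 0 0.11 0 0 0 0;0.1 0 0.13 0 0 0 0;0.1 0 0.13 0 0 0 0;0.1 0 0.13 0 0 0 0"

```text
time_s: 8.13
tool_pos: [0.5919, -0.1063, 0.1313]
tool_rot: [-0.065, 0.767, 0.633, 0.082]
force: [0.6, 0.4, -3.4]
gripper_width: 0.236
```

Run:
```python
from h import *
s=ctrl.state(); print(s['force'].round(2),s['ft_torque'].round(2),s['tool_pos'],s['gripper_width'])
print(barpose()[:2])
```

```text
[ 0.57  0.4  -3.39] [-0.77  0.24  0.04] [ 0.59192592 -0.10628612  0.13130465] 0.23621010227848263
(array([-0.01365475,  0.0391931 ,  0.05785954]), array([-100.81779012,   25.97039878,    0.17225536]))
```

```bash
cat >> h.py <<'E'
def pivot(phi,s0=35.2,xc=-51.,zc=61.6,y=.0392,phi0=26.):
    a=np.radians(phi); s=s0+10*np.radians(phi0-phi)
    return np.array([(xc+13*np.sin(a)+s*np.cos(a))/1e3,y,(zc+13*np.cos(a)-s*np.sin(a))/1e3])
E
python3 - <<'E'
from h import *
for f in (26,23,20,17,14,11,9,7): print(f,pivot(f).round(4)); barrel(pivot(f),f,-100.82)
E
```

```text
26 [-0.0137  0.0392  0.0579]
row: [-0. -0. -0.] [ 0.03  0.01 -0.01] TCP [ 0.5919 -0.1063  0.1314]
23 [-0.013   0.0392  0.0596]
row: [ 0.06 -0.    0.29] [ 0.03 -0.59 -0.01] TCP [ 0.5925 -0.1034  0.1245]
20 [-0.0125  0.0392  0.0614]
row: [ 0.1  -0.    0.59] [ 0.03 -1.19 -0.01] TCP [ 0.593  -0.1008  0.1175]
17 [-0.012   0.0392  0.0633]
row: [ 0.13 -0.    0.88] [ 0.03 -1.79 -0.01] TCP [ 0.5934 -0.0986  0.1104]
14 [-0.0117  0.0392  0.0652]
row: [ 0.15 -0.01  1.18] [ 0.03 -2.39 -0.01] TCP [ 0.5937 -0.0968  0.1032]
11 [-0.0114  0.0392  0.0671]
row: [ 0.14 -0.01  1.48] [ 0.03 -2.99 -0.02] TCP [ 0.594  -0.0953  0.0959]
9 [-0.0113  0.0392  0.0685]
row: [ 0.13 -0.01  1.67] [ 0.03 -3.39 -0.02] TCP [ 0.5942 -0.0946  0.0911]
7 [-0.0112  0.0392  0.0698]
row: [ 0.12 -0.01  1.87] [ 0.02 -3.79 -0.02] TCP [ 0.5943 -0.094   0.0862]
```

Emit:
play_rows:
  steps: "0.06 0 0.29 0 -0.6 0 0;0.1 0 0.59 0 -1.2 0 0;0.13 0 0.88 0 -1.8 0 0;0.15 0 1.18 0 -2.4 0 0;0.14 0 1.48 0 -3 0 0;0.13 0 1.67 0 -3.4 0 0;0.13 0 1.67 0 -3.4 0 0;0.13 0 1.67 0 -3.4 0 0"
  grip_force: 60

```text
time_s: 8.8
tool_pos: [0.5942, -0.0959, 0.0916]
tool_rot: [0.03, 0.771, 0.635, -0.034]
force: [-1.9, -7.0, 0.7]
gripper_width: 0.233
```

Run:
```python
from h import *
s=ctrl.state(); print(s['force'].round(2),s['ft_torque'].round(2),s['tool_pos'],s['gripper_width'])
print(barpose()[:2])
for f in (7,5,3,1,-1,-3,-5,-7): barrel(pivot(f),f,-100.82)
im=ctrl.snapshot('scene');cv2.imwrite('pics/scene5.png',cv2.convertScaleAbs(cv2.resize(im[150:300,60:260],None,fx=4,fy=4,interpolation=cv2.INTER_CUBIC),alpha=1.4))
```

```text
[-1.9  -6.98  0.68] [-1.13  0.53 -0.07] [ 0.59415973 -0.09594956  0.0915599 ] 0.2334445082110378
(array([-0.00983472,  0.03926535,  0.06947355]), array([-100.8786153 ,    8.83428782,    0.11950469]))
row: [ 0.1  -0.01  0.21] [ 0.02 -0.37 -0.02] TCP [ 0.5943 -0.094   0.0862]
row: [ 0.13 -0.01  0.4 ] [ 0.02 -0.77 -0.02] TCP [ 0.5944 -0.0935  0.0813]
row: [ 0.16 -0.01  0.59] [ 0.02 -1.17 -0.02] TCP [ 0.5944 -0.0933  0.0764]
row: [ 0.18 -0.01  0.79] [ 0.02 -1.57 -0.02] TCP [ 0.5944 -0.0932  0.0716]
row: [ 0.2  -0.01  0.98] [ 0.02 -1.97 -0.02] TCP [ 0.5944 -0.0933  0.0667]
row: [ 0.2  -0.01  1.17] [ 0.02 -2.37 -0.02] TCP [ 0.5944 -0.0935  0.0619]
row: [ 0.2  -0.02  1.37] [ 0.01 -2.77 -0.02] TCP [ 0.5943 -0.094   0.0571]
row: [ 0.2  -0.02  1.56] [ 0.01 -3.17 -0.02] TCP [ 0.5942 -0.0945  0.0523]
```

View pics/scene5.png

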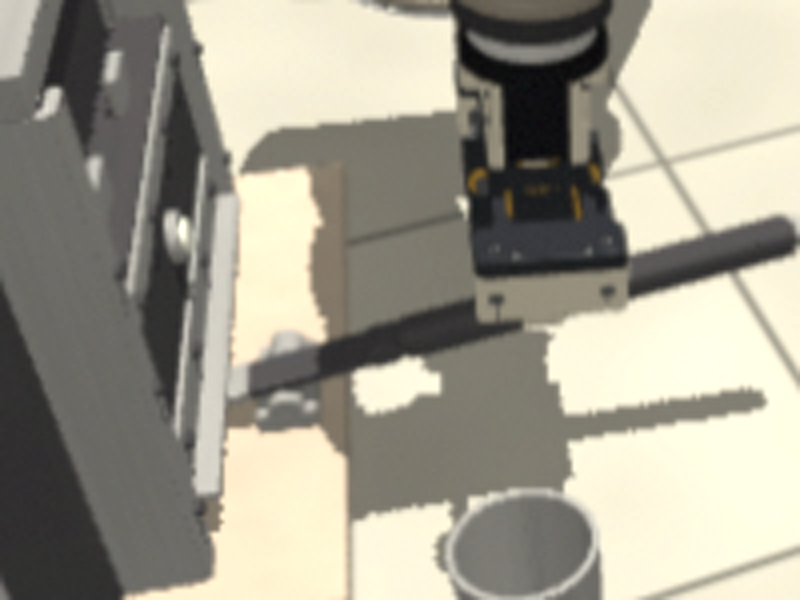

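Emit:
play_rows:
  steps: "0.07 0 0.21 0 -0.37 0 0;0.1 0 0.4 0 -0.77 0 0;0.13 0 0.59 0 -1.17 0 0;0.15 0 0.79 0 -1.57 0 0;0.16 0 0.98 0 -1.97 0 0;0.17 0 1.17 0 -2.37 0 0;0.17 0 1.17 0 -2.37 0 0;0.17 0 1.17 0 -2.37 0 0"

```text
time_s: 9.52
tool_pos: [0.5948, -0.095, 0.0628]
tool_rot: [0.096, 0.764, 0.628, -0.113]
force: [-2.5, -8.6, 4.0]
gripper_width: 0.234
```

Run:
```python
from h import *
s=ctrl.state(); print(s['force'].round(2),s['ft_torque'].round(2),s['tool_pos'],s['gripper_width'])
print(barpose()[:2])
for f in (-5,-7,-9,-11,-12,-13): barrel(pivot(f),f,-100.82)
im=ctrl.snapshot('scene');cv2.imwrite('pics/scene6.png',cv2.convertScaleAbs(cv2.resize(im[150:300,60:260],None,fx=4,fy=4,interpolation=cv2.INTER_CUBIC),alpha=1.4))
```

```text
[-2.54 -8.57  4.  ] [-1.2   0.47 -0.19] [ 0.59476847 -0.09498911  0.06280695] 0.233632028082433
(array([-0.01015323,  0.03937049,  0.07776174]), array([-100.9783989 ,   -3.04583055,    0.12947457]))
row: [ 0.1  -0.03  0.21] [ 0.01 -0.39 -0.04] TCP [ 0.5943 -0.094   0.0571]
row: [ 0.14 -0.03  0.4 ] [ 0.01 -0.79 -0.04] TCP [ 0.5942 -0.0945  0.0523]
row: [ 0.16 -0.03  0.59] [ 0.01 -1.19 -0.04] TCP [ 0.594  -0.0953  0.0475]
row: [ 0.18 -0.03  0.78] [ 0.01 -1.59 -0.04] TCP [ 0.5939 -0.0962  0.0428]
row: [ 0.19 -0.03  0.88] [ 0.01 -1.79 -0.04] TCP [ 0.5938 -0.0967  0.0405]
row: [ 0.2  -0.03  0.97] [ 0.01 -1.99 -0.04] TCP [ 0.5937 -0.0972  0.0381]
```

View pics/scene6.png

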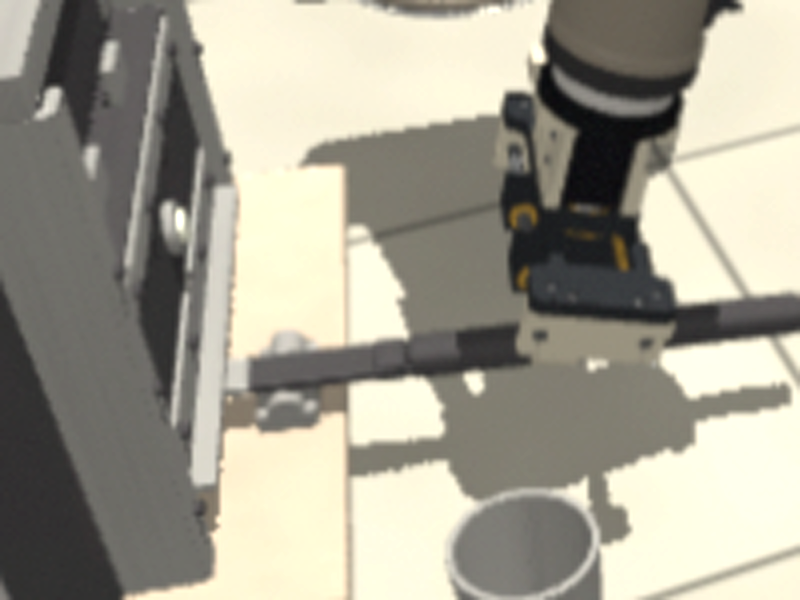

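Emit:
play_rows:
  steps: "0.06 0 0.21 0 -0.39 0 0;0.1 0 0.4 0 -0.79 0 0;0.12 0 0.59 0 -1.19 0 0;0.14 0 0.78 0 -1.59 0 0;0.15 0 0.88 0 -1.79 0 0;0.15 0 0.9 0 -1.82 0 0;0.15 0 0.9 0 -1.82 0 0;0.15 0 0.9 0 -1.82 0 0"

```text
time_s: 10.23
tool_pos: [0.5945, -0.0981, 0.0412]
tool_rot: [0.145, 0.753, 0.618, -0.173]
force: [-2.8, -8.6, 8.8]
gripper_width: 0.236
```

Run:
```python
from h import *
s=ctrl.state(); print(s['force'].round(2),s['ft_torque'].round(2),s['tool_pos'],s['gripper_width'])
a=barpose();print(a[:2]); end=a[2]+a[3].apply([-.33,0,0]);print('end',end, 'end bottom z',(a[2]+a[3].apply([-.33,0,-.01]))[2])
for f in (-11,-12,-13,-14): barrel(pivot(f),f,-100.82)
im=ctrl.snapshot('scene');cv2.imwrite('pics/scene7.png',cv2.convertScaleAbs(cv2.resize(im[150:300,60:260],None,fx=4,fy=4,interpolation=cv2.INTER_CUBIC),alpha=1.4))
```

```text
[-2.81 -8.56  8.85] [-1.19  0.54 -0.23] [ 0.59453787 -0.09806757  0.0412288 ] 0.23559821837672712
(array([-0.01168864,  0.039372  ,  0.08415864]), array([-101.09598841,  -12.13037236,    0.1855416 ]))
end [0.62191948 0.04825356 0.01481348] end bottom z 0.0050368128234298815
row: [ 0.03 -0.04 -0.09] [ 0.01  0.23 -0.06] TCP [ 0.5939 -0.0962  0.0428]
row: [ 0.06 -0.04  0.01] [ 0.01  0.03 -0.06] TCP [ 0.5938 -0.0967  0.0405]
row: [ 0.08 -0.04  0.1 ] [ 0.01 -0.17 -0.06] TCP [ 0.5937 -0.0972  0.0381]
row: [ 0.1  -0.04  0.19] [ 0.01 -0.37 -0.06] TCP [ 0.5935 -0.0978  0.0358]
```

View pics/scene7.png

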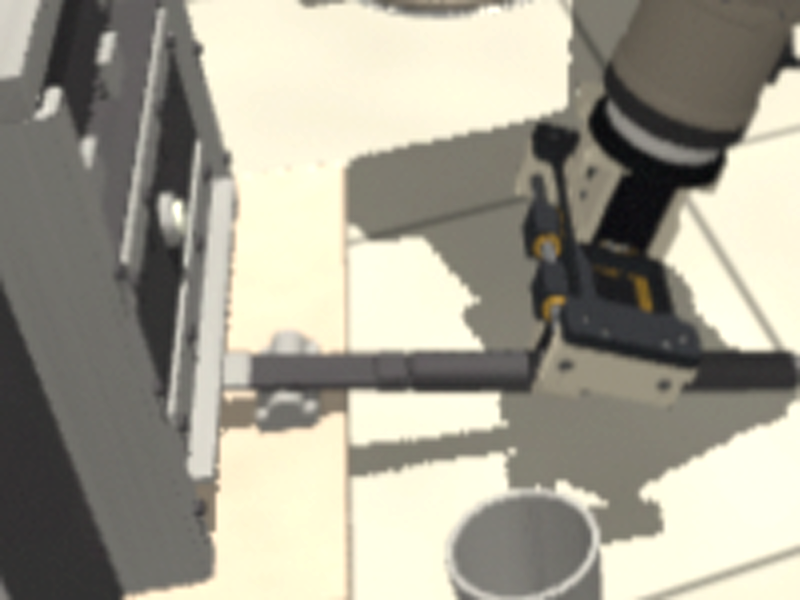

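Emit:
play_rows:
  steps: "0 0 0.04 0 -0.08 0 0;0 0 0.08 0 -0.16 0 0;0 0 0.11 0 -0.22 0 0;0 0 0.13 0 -0.26 0 0;0 0 0.13 0 -0.26 0 0;0 0 0.13 0 -0.26 0 0;0 0 0.13 0 -0.26 0 0;0 0 0.13 0 -0.26 0 0"

```text
time_s: 10.95
tool_pos: [0.5945, -0.0988, 0.0386]
tool_rot: [0.152, 0.751, 0.617, -0.181]
force: [-2.6, -5.4, 10.7]
gripper_width: 0.234
```

Run:
```python
from h import *
s=ctrl.state(); print(s['force'].round(2),s['ft_torque'].round(2),s['tool_pos'],s['gripper_width'])
a=barpose();print(a[:2]); print('end bottom z',(a[2]+a[3].apply([-.33,0,-.01]))[2])
```

```text
[-2.59 -5.38 10.66] [-0.77  0.51 -0.37] [ 0.59453949 -0.09879824  0.03858816] 0.2341380665826701
(array([-0.01193656,  0.03943365,  0.08524836]), array([-101.12146527,  -13.36404979,    0.2361476 ]))
end bottom z -0.0007561441396266438
```

Emit:
play_rows:
  steps: "0 0 0.03 0 0 0 0;0 0 0.06 0 0 0 0;0 0 0.06 0 0 0 0;0 0 0.06 0 0 0 0;0 0 0.06 0 0 0 0;0 0 0.06 0 0 0 0;0 0 0.06 0 0 0 0;0 0 0.06 0 0 0 0"

```text
time_s: 11.62
tool_pos: [0.5946, -0.0991, 0.0374]
tool_rot: [0.153, 0.751, 0.617, -0.181]
force: [-2.7, -2.7, 11.7]
gripper_width: 0.234
```

Run:
```python
from h import *
s=ctrl.state(); print(s['force'].round(2),s['ft_torque'].round(2),s['tool_pos'],s['gripper_width'])
a=barpose();print(a[:2]); print('end bottom z',(a[2]+a[3].apply([-.33,0,-.01]))[2])
im=ctrl.snapshot('scene');cv2.imwrite('pics/scene8.png',cv2.resize(im[130:330,60:340],None,fx=2.8,fy=2.8,interpolation=cv2.INTER_CUBIC))
```

```text
[-2.72 -2.71 11.65] [-0.83  0.67 -0.37] [ 0.59456967 -0.09909918  0.03744772] 0.23355579838119528
(array([-0.01163272,  0.0395402 ,  0.08405714]), array([-101.11399635,  -13.34737929,    0.25877047]))
end bottom z -0.0018545993694029095
```

View pics/scene8.png

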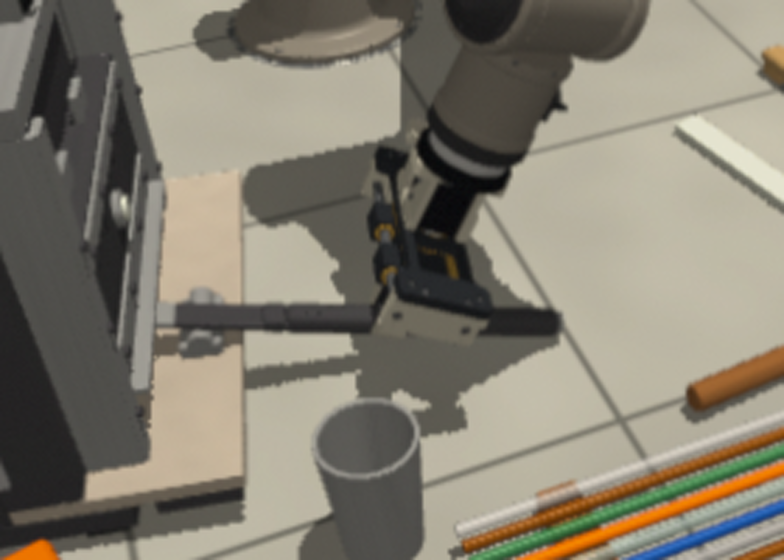

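Emit:
play_rows:
  steps: "0 0 0.04 0 0 0 0;0 0 0.08 0 0 0 0;0 0 0.12 0 0 0 0;0 0 0.12 0 0 0 0;0 0 0.12 0 0 0 0;0 0 0.12 0 0 0 0;0 0 0.12 0 0 0 0;0 0 0.12 0 0 0 0"

```text
time_s: 12.33
tool_pos: [0.5947, -0.0993, 0.037]
tool_rot: [0.153, 0.751, 0.617, -0.18]
force: [-6.7, 6.2, 26.2]
gripper_width: 0.233
```

Run:
```python
from h import *
s=ctrl.state(); print(s['force'].round(2),s['ft_torque'].round(2),s['tool_pos'],s['gripper_width'])
a=barpose();print(a[:2]); print('end bottom z',(a[2]+a[3].apply([-.33,0,-.01]))[2])
R,p=RT(); print(np.degrees(np.arccos(-R.as_matrix()[2,2])))
```

```text
[-6.73  6.21 26.17] [-0.6   1.62 -0.93] [ 0.5946881  -0.09928529  0.03698938] 0.2328958987918811
(array([-0.01146071,  0.03962972,  0.08355328]), array([-101.13119491,  -13.33305138,    0.36261772]))
end bottom z -0.002278640125978129
27.338794406496596
```

Run:
```python
from h import *
s=ctrl.state(); json.dump(dict(p=s['tool_pos'].tolist(),q=s['tool_rot'].tolist()),open('release.json','w')); print(s['joint_positions'].round(3))
```

```text
[-0.052  0.757  1.48  -0.555  1.043  0.463]
```

Emit:
play_rows:
  steps: "0 0 -0.06 0 0 0 0;0 0 -0.06 0 0 0 0.5;0 0 -0.06 0 0 0 0.5;0 0 -0.06 0 0 0 0.5;0 0 -0.06 0 0 0 0.5;0 0 -0.06 0 0 0 0.5;0 0 -0.06 0 0 0 0.5;0 0 -0.06 0 0 0 0.5"

```text
time_s: 13.0
tool_pos: [0.5934, -0.0986, 0.0328]
tool_rot: [0.151, 0.75, 0.618, -0.181]
force: [-0.2, -0.8, 1.1]
gripper_width: 0.497
```

Run:
```python
from h import *
s=ctrl.state(); print(s['force'].round(2),s['tool_pos'],s['gripper_width'])
im=ctrl.snapshot('scene');cv2.imwrite('pics/scene9.png',cv2.resize(im[130:330,60:340],None,fx=2.8,fy=2.8,interpolation=cv2.INTER_CUBIC))
# strip refine using both
rel([.445,.295,.16],192,0)
```

```text
[-0.21 -0.77  1.09] [ 0.59335446 -0.09862669  0.03284589] 0.4968264595244012
row: [ 10.738  -8.824 -10.424] [ -5.347   3.575 -22.118]  TCP [0.445 0.295 0.141]
```

View pics/scene9.png

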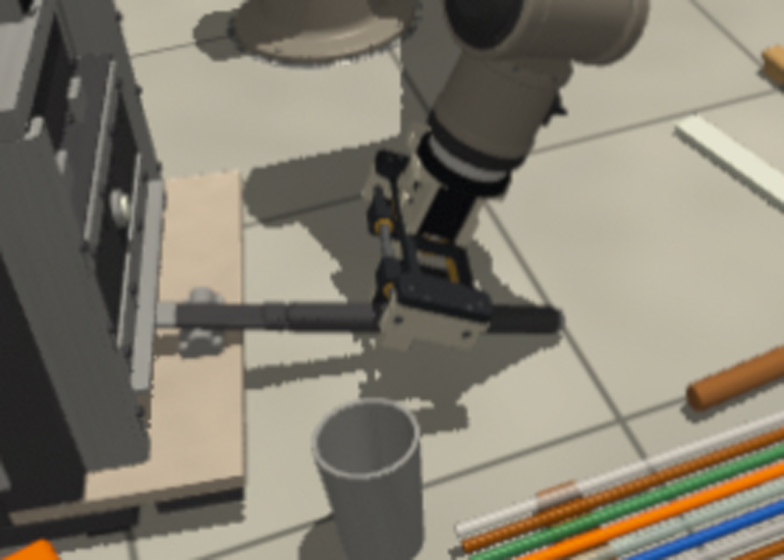

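Emit:
play_rows:
  steps: "0 0 -1.6 0 0 0 0.5;0 0 -3.2 0 0 0 0.5;0.5 -0.3 -4.8 0 0 0 0.5;2 -1.2 -6.2 -0.33 0.22 -1.38 0.5;3.2 -2.4 -7 -0.66 0.44 -2.76 0.5;4.5 -3.6 -7.6 -0.99 0.66 -4.14 0.5;5.8 -4.6 -8.4 -1.32 0.88 -5.52 0.5;7 -5.8 -9 -1.65 1.1 -6.9 0.5"

```text
time_s: 13.72
tool_pos: [0.5143, 0.157, 0.1526]
tool_rot: [0.114, 0.527, 0.831, -0.137]
force: [0.3, -0.0, 0.9]
gripper_width: 0.496
```

Run:
```python
from h import *
s=ctrl.state(); print(s['joint_positions'].round(3),s['tool_pos'])
t,r=rel([.445,.295,.16],192,0)
im=ctrl.snapshot('scene');cv2.imwrite('pics/scene10.png',cv2.resize(im[150:300,60:260],None,fx=4,fy=4,interpolation=cv2.INTER_CUBIC))
```

```text
[ 0.356  0.507  1.539 -0.375  1.205  0.07 ] [0.51433245 0.15700159 0.15262686]
row: [ 5.978 -0.214 -1.609] [ -3.681   2.458 -15.169]  TCP [0.445 0.295 0.141]
```

View pics/scene10.png

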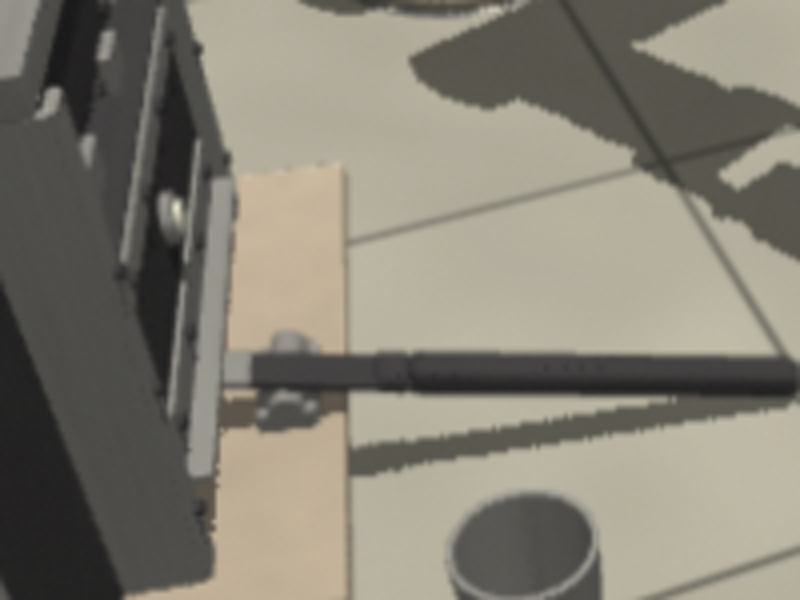

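Emit:
play_rows:
  steps: "0.7 0 -0.2 -0.33 0.22 -1.36 0.55;1.5 0 -0.4 -0.66 0.44 -2.72 0.55;2.2 -0.1 -0.6 -0.99 0.66 -4.08 0.55;3 -0.1 -0.8 -1.32 0.88 -5.44 0.55;3.8 -0.1 -1 -1.65 1.1 -6.8 0.55;4.5 -0.1 -1.2 -1.98 1.32 -8.16 0.55;5.2 -0.2 -1.4 -2.31 1.54 -9.52 0.55;6 -0.2 -1.6 -2.64 1.76 -10.9 0.55"

```text
time_s: 14.43
tool_pos: [0.4463, 0.2944, 0.14]
tool_rot: [0.034, 0.082, 0.995, -0.042]
force: [-0.1, 0.2, -0.0]
gripper_width: 0.553
```

Run:
```python
from h import *
rel([.445,.295,.14],192,0)
ci=ctrl.camera_info('wrist');im=ctrl.snapshot('wrist'); cv2.imwrite('pics/w2.png',im)
for d in ctrl.place_of('wrist','strip_mid')[:1]: print(d['location'],d['confidence'],onz('wrist',d['location'],.006,ci))
m=ctrl.silhouettes('wrist','strip_mid')
if m:
    pts=np.argwhere(m[0]['pixels']); X=np.array([onz('wrist',a,.012,ci)[:2] for a in pts[::max(1,len(pts)//600)]]);mu=X.mean(0);w,v=np.linalg.eigh(np.cov(X.T));d=v[:,1];t=(X-mu)@d
    print(m[0]['confidence'],mu,np.degrees(np.arctan2(d[1],d[0])),mu+d*t.min(),mu+d*t.max())
```

```text
row: [0.111 0.075 0.752] [-1.051  0.686 -4.282]  TCP [0.445 0.295 0.121]
[224.7, 306.8] 0.57 [0.48949751 0.30451795 0.006     ]
0.92 [0.45855606 0.29970195] -170.41921599605553 [0.58644835 0.3212892 ] [0.39055307 0.28822357]
```

View pics/w2.png

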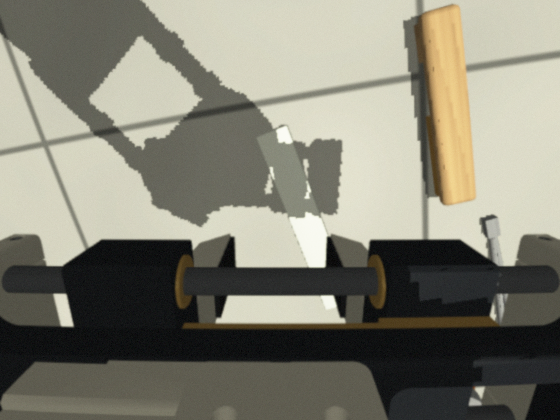

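Run:
```python
from h import *
rel([.4444,.2957,.10],191.3,0)
rel([.4444,.2957,.0225],191.3,0)
```

```text
row: [0.284 0.236 2.33 ] [-1.068  0.704 -4.218]  TCP [0.4444 0.2957 0.081 ]
row: [0.522 0.483 5.411] [-1.068  0.704 -4.218]  TCP [0.4444 0.2957 0.0035]
```

Emit:
play_rows:
  steps: "0.1 0.1 0.8 -0.4 0.26 -1.4 0.55;0.2 0.2 1.6 -0.7 0.5 -2.8 0.55;0.28 0.24 2.33 -1.07 0.7 -4.22 0.55;0.35 0.3 3.2 -1.07 0.7 -4.22 0.55;0.42 0.38 4.2 -1.07 0.7 -4.22 0.55;0.5 0.46 5.1 -1.07 0.7 -4.22 0.55;0.52 0.48 5.4 -1.07 0.7 -4.22 0.55;0.52 0.48 5.4 -1.07 0.7 -4.22 0.55"

```text
time_s: 15.25
tool_pos: [0.4439, 0.2945, 0.0022]
tool_rot: [-0.002, -0.098, 0.995, -0.001]
force: [0.3, 0.7, 1.4]
gripper_width: 0.547
```

Run:
```python
from h import *
rel([.4444,.2957,.0225],191.3,0)
im=ctrl.snapshot('wrist'); cv2.imwrite('pics/w3.png',im)
```

```text
row: [-0.029  0.042 -0.052] [-0.008 -0.037 -0.01 ]  TCP [0.4444 0.2957 0.0035]
```

View pics/w3.png

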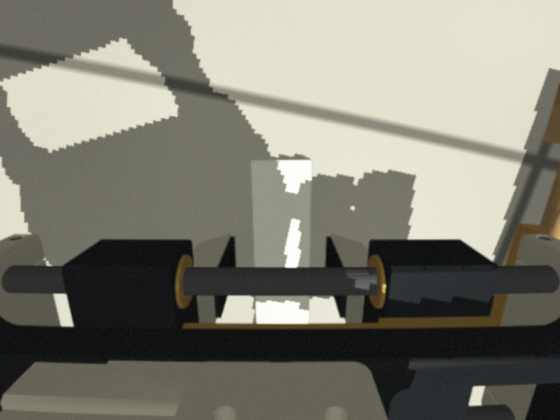

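Emit:
play_rows:
  steps: "0 0 0 0 0 0 0;0 0 0 0 0 0 0;0 0 0 0 0 0 0;0 0 0 0 0 0 0;0 0 0 0 0 0 0;0 0 0 0 0 0 0;0 0 0 0 0 0 0;0 0 -0.5 0 0 0 0"
  grip_force: 30

```text
time_s: 15.97
tool_pos: [0.4433, 0.2951, 0.0152]
tool_rot: [-0.002, -0.099, 0.995, -0.0]
force: [-0.4, 0.1, -1.6]
gripper_width: 0.319
```

Run:
```python
from h import *
s=ctrl.state(); print(s['gripper_width'],s['force'],s['tool_pos'],s['joint_positions'].round(3))
# strip frame in tool: centre 45mm at -tool x ; bottom at? TCP z at grasp ~.0022 => strip bottom is .0022 beyond TCP
h=79.16
# target: strip centre kiln x such that inner end at -.09 : centre -.19, grasp -.235
for x,y,z in ((-.245,-.035,.12),(-.245,-.035,.0535)):
    X=k2w([x,y,z]); print(X); rel(X,h,0,off=0)
```

```text
0.3192248880794123 [-0.35185048  0.1472396  -1.57707848] [0.44326146 0.29512569 0.01515929] [ 4.430e-01  6.180e-01  1.741e+00  1.000e-03  7.850e-01 -1.327e+00]
[ 0.53067578 -0.02521009  0.12      ]
row: [ -0.885 -13.251  -4.197] [-0.034 -0.023 22.445]  TCP [ 0.5307 -0.0252  0.12  ]
[ 0.53067578 -0.02521009  0.0535    ]
row: [ -0.893 -13.252  -1.537] [-0.034 -0.023 22.445]  TCP [ 0.5307 -0.0252  0.0535]
```

Emit:
play_rows:
  steps: "0 0 -1.6 0 0 0 0;0 -0.5 -3.2 0 0 1.4 0;0 -1.8 -4.2 0 0 2.8 0;-0.1 -3.2 -4.2 0 0 4.2 0;-0.2 -4.6 -4.2 0 0 5.6 0;-0.3 -6 -4.2 0 0 7 0;-0.4 -7.4 -4.2 0 0 8.4 0;-0.5 -8.8 -4.2 0 0 9.8 0"

```text
time_s: 16.63
tool_pos: [0.5, 0.0809, 0.1212]
tool_rot: [-0.0, 0.325, 0.946, 0.0]
force: [1.5, -0.2, -1.5]
gripper_width: 0.32
```

Run:
```python
from h import *
s=ctrl.state(); print(s['gripper_width'],s['tool_pos'],s['joint_positions'].round(3))
rel(k2w([-.26,-.035,.10]),79.16,0,off=0)
```

```text
0.3197544182836047 [0.49998845 0.08085474 0.12123972] [ 8.000e-03  4.220e-01  1.723e+00  1.000e-03  9.960e-01 -9.010e-01]
row: [-3.304 -2.057  0.846] [ 1.0000e-03 -1.1000e-02  1.2579e+01]  TCP [ 0.5335 -0.0105  0.1   ]
```

Emit:
play_rows:
  steps: "-0.4 -0.3 0.1 0 0 1.4 0;-0.8 -0.5 0.2 0 0 2.8 0;-1.3 -0.8 0.3 0 0 4.2 0;-1.7 -1 0.4 0 0 5.6 0;-2.2 -1.3 0.5 0 0 7 0;-2.6 -1.6 0.6 0 0 8.4 0;-3 -1.9 0.7 0 0 9.8 0;-3.3 -2.06 0.84 0 0 11.2 0"

```text
time_s: 17.3
tool_pos: [0.5341, -0.0097, 0.0999]
tool_rot: [-0.0, 0.731, 0.682, 0.0]
force: [-0.3, 0.1, -1.0]
gripper_width: 0.319
```

Run:
```python
from h import *
s=ctrl.state(); print(s['gripper_width'],s['tool_pos'],s['joint_positions'].round(3),s['force'])
rel(k2w([-.245,-.035,.065]),79.16,0,off=0)
```

```text
0.3190027143252394 [ 0.53406965 -0.00972609  0.09991824] [-1.62e-01  4.94e-01  1.67e+00  1.00e-03  9.78e-01 -9.30e-02] [-0.28978424  0.06072356 -0.98570805]
row: [-0.628 -0.092  1.396] [-0.004 -0.007  1.369]  TCP [ 0.5307 -0.0252  0.065 ]
```

Emit:
play_rows:
  steps: "-0.2 -0.03 0.3 0 0 0.7 0;-0.4 -0.06 0.7 0 0 1.37 0;-0.5 -0.09 1 0 0 1.37 0;-0.63 -0.09 1.4 0 0 1.37 0;-0.63 -0.09 1.4 0 0 1.37 0;-0.63 -0.09 1.4 0 0 1.37 0;-0.63 -0.09 1.4 0 0 1.37 0;-0.63 -0.09 1.4 0 0 1.37 0"

```text
time_s: 17.97
tool_pos: [0.5312, -0.0241, 0.0655]
tool_rot: [0.0, 0.768, 0.64, 0.001]
force: [-0.8, 1.1, -1.5]
gripper_width: 0.323
```

Run:
```python
from h import *
s=ctrl.state(); print(s['gripper_width'],s['tool_pos'],s['force']); R,p=RT(s); x=R.as_matrix()[:,0]
inner=p-x*.145+[0,0,.010]; print('inner K',w2k(inner), np.degrees(np.arctan2(-x[1],-x[0])))
im=ctrl.snapshot('scene'); q=proj('scene',inner)[0]; print(q)
z=cv2.resize(im[150:300,60:260],None,fx=4,fy=4,interpolation=cv2.INTER_CUBIC)
cv2.drawMarker(z,(int((q[0]-60+.5)*4),int((q[1]-150+.5)*4)),(0,0,255),0,14,1)
cv2.imwrite('pics/scene11.png',z)
rel(k2w([-.245,-.035,.055]),79.16,0,off=0)
rel(k2w([-.15,-.035,.055]),79.16,0,off=0)
```

```text
0.3228053007774922 [ 0.53124418 -0.02406653  0.065512  ] [-0.80503629  1.05045229 -1.52929399]
inner K [-0.10123423 -0.03356511  0.07538582] -100.41202136290914
[154.66051476 218.0053583 ]
row: [-0.049 -0.015  0.422] [ 0.01  -0.01   0.084]  TCP [ 0.5307 -0.0252  0.055 ]
row: [-3.849 -0.043  0.418] [ 0.01  -0.01   0.084]  TCP [ 0.5128 -0.1185  0.055 ]
```

View pics/scene11.png

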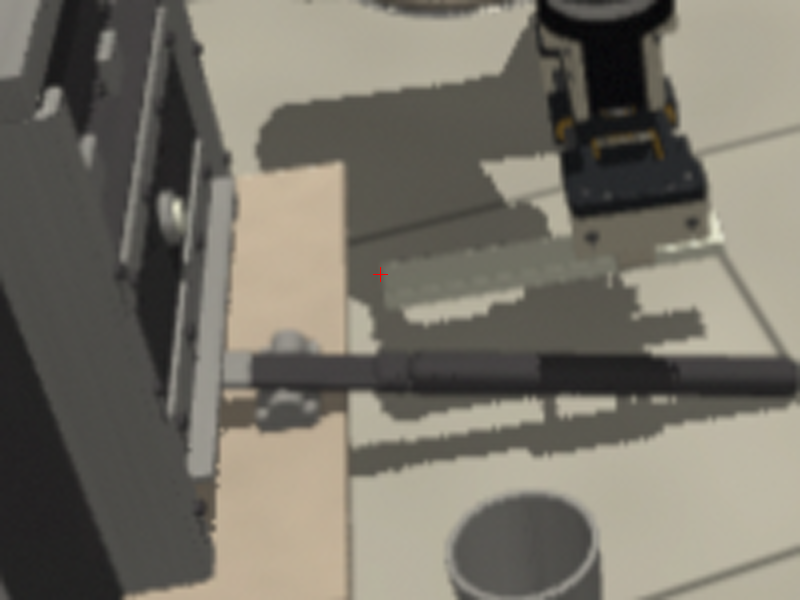

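Run:
```python
from h import *
rel(k2w([-.225,-.035,.0540]),79.16,0,off=0)
rel(k2w([-.165,-.035,.0540]),79.16,0,off=0)
```

```text
row: [-0.849 -0.021  0.461] [ 0.01  -0.01   0.084]  TCP [ 0.5269 -0.0449  0.054 ]
row: [-3.249 -0.039  0.459] [ 0.01  -0.01   0.084]  TCP [ 0.5156 -0.1038  0.054 ]
```

Emit:
play_rows:
  steps: "-0.1 -0.02 0.2 0 0 0.08 0;-0.4 -0.02 0.42 0 0 0.08 0;-0.8 -0.02 0.46 0 0 0.08 0;-1.4 -0.03 0.46 0 0 0.08 0;-2 -0.03 0.46 0 0 0.08 0;-2.6 -0.04 0.46 0 0 0.08 0;-3.2 -0.04 0.46 0 0 0.08 0;-3.25 -0.04 0.46 0 0 0.08 0"

```text
time_s: 18.68
tool_pos: [0.5156, -0.0984, 0.0533]
tool_rot: [-0.004, 0.772, 0.636, 0.005]
force: [10.3, 39.2, 3.0]
gripper_width: 0.324
```

Run:
```python
from h import *
s=ctrl.state(); print(s['gripper_width'],s['tool_pos'],s['force']); R,p=RT(s); x=R.as_matrix()[:,0]
inner=p-x*.145+[0,0,.010]; print('inner K',w2k(inner), np.degrees(np.arctan2(-x[1],-x[0])))
im=ctrl.snapshot('scene')
z=cv2.resize(im[150:300,60:260],None,fx=4,fy=4,interpolation=cv2.INTER_CUBIC)
cv2.imwrite('pics/scene12.png',z)
rel(k2w([-.145,-.035,.0537]),79.16,0,off=0)
```

```text
0.32387995508253653 [ 0.51556851 -0.09837927  0.05330787] [10.33230995 39.23897681  2.98422823]
inner K [-0.0253079  -0.03665165  0.06147763] -101.07229883344742
row: [-1.014  0.045 -0.026] [-0.011 -0.135 -0.042]  TCP [ 0.5119 -0.1234  0.0537]
```

View pics/scene12.png

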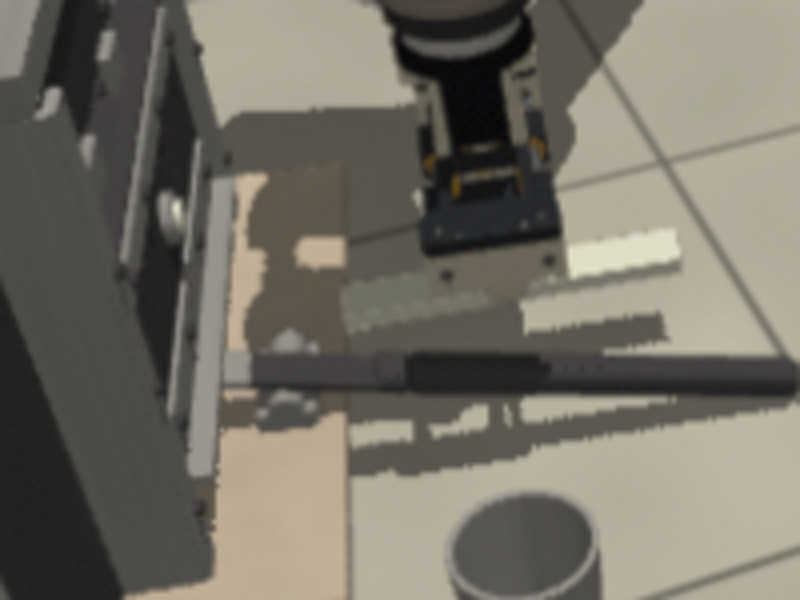

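Emit:
play_rows:
  steps: "0.5 0 0 0 0 0 0;1 0 -0.2 0 0 0 0;2 0 -0.3 0 0 0 0;3 0 -0.3 0 0 0 0;4 0 -0.3 0 0 0 0;4.4 0 -0.3 0 0 0 0;4.4 0 -0.3 0 0 0 0;4.4 0 -0.3 0 0 0 0"

```text
time_s: 19.4
tool_pos: [0.5358, 0.0036, 0.0611]
tool_rot: [-0.0, 0.77, 0.638, -0.0]
force: [-0.4, -0.2, -1.6]
gripper_width: 0.323
```

Run:
```python
from h import *
s=ctrl.state(); print(s['gripper_width'],s['tool_pos'],s['force']); R,p=RT(s); print(w2k(p))
im=ctrl.snapshot('scene')
z=cv2.resize(im[140:290,80:280],None,fx=4,fy=4,interpolation=cv2.INTER_CUBIC)
cv2.imwrite('pics/scene13.png',z); cv2.imwrite('pics/w4.png',ctrl.snapshot('wrist'))
```

```text
0.3234638431031665 [0.53575993 0.00362643 0.0610734 ] [-0.35790021 -0.24372855 -1.60154011]
[-0.2742781  -0.03543153  0.0610734 ]
```

View pics/scene13.png

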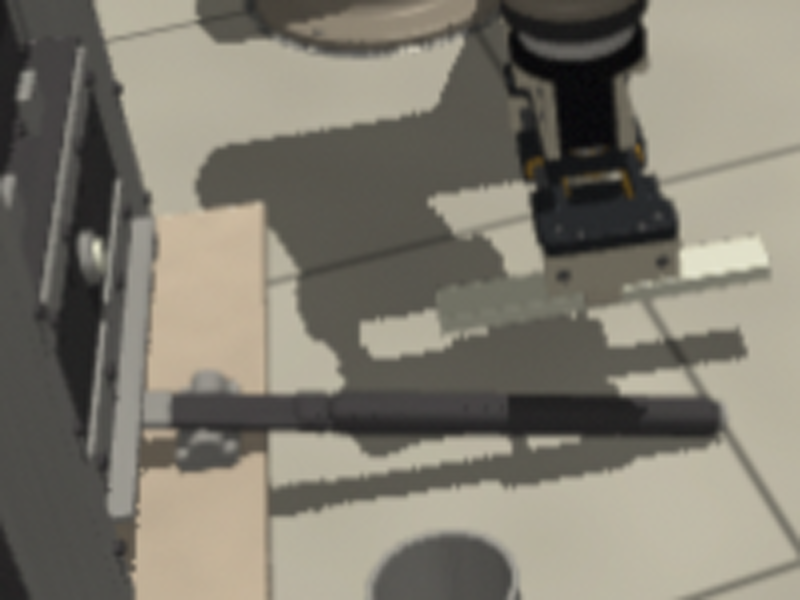

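View pics/w4.png

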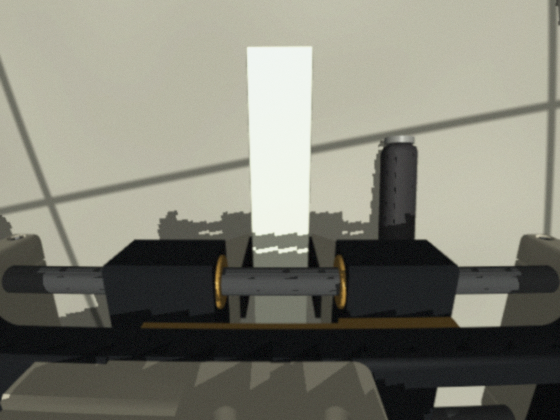

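Emit:
play_rows:
  steps: "0 0 0.8 0 0 0 0.33;0 0 1.4 0 0 0 0.33;0 0 1.8 0 0 0 0.33;0 0 2.05 0 0 0 0.33;0 0 2.15 0 0 0 0.4;0 0 2.2 0 0 0 0.45;0 0 2.3 0 0 0 0.48;0 0 2.3 0 0 0 0.48"

```text
time_s: 20.17
tool_pos: [0.5367, 0.0031, 0.0041]
tool_rot: [0.0, 0.771, 0.637, 0.001]
force: [0.1, 0.3, -0.2]
gripper_width: 0.474
```

Run:
```python
from h import *
s=ctrl.state(); print(s['gripper_width'],s['tool_pos'],s['force']); R,p=RT(s); print(w2k(p))
ci=ctrl.camera_info('wrist');im=ctrl.snapshot('wrist');cv2.imwrite('pics/w5.png',im)
im2=ctrl.snapshot('scene');cv2.imwrite('pics/scene14.png',cv2.resize(im2[140:290,80:280],None,fx=4,fy=4,interpolation=cv2.INTER_CUBIC))
for c,i in (('wrist',ci),('scene',None)):
  for d in ctrl.place_of(c,'strip_mid')[:1]: X=onz(c,d['location'],.006,i);print(c,d['location'],d['confidence'],X,w2k(X))
```

```text
0.473586610861636 [0.53672452 0.00307799 0.00408049] [ 0.0725714   0.33692837 -0.17661914]
[-0.27392091 -0.03438098  0.00408049]
wrist [257.9, 307.4] 0.6 [ 0.55090886 -0.00139129  0.006     ] [-0.27219988 -0.01960913  0.006     ]
scene [227.8, 229.0] 0.58 [0.53083941 0.0027766  0.006     ] [-0.27251776 -0.04010432  0.006     ]
```

View pics/w5.png

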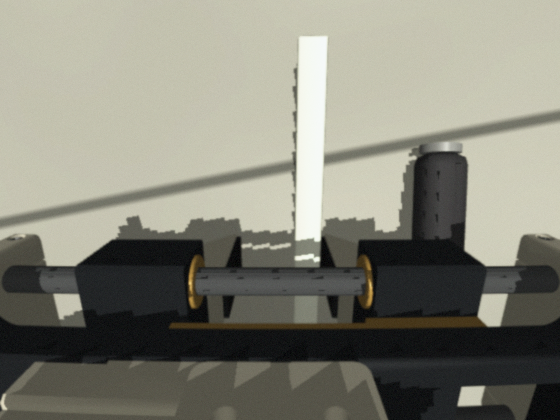

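View pics/scene14.png

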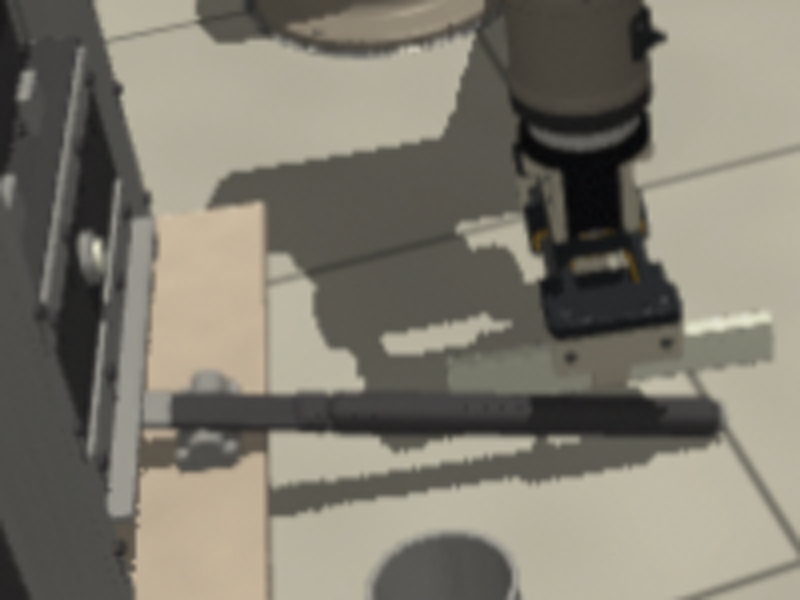

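The strip dropped early because my 0.33 opening was already a release. It now stands on edge beside the right finger, so I tip it flat, away from the bar.

Emit:
play_rows:
  steps: "0 0 -0.4 0 0 0 0.48;0 0 -0.8 0 0 0 0.48;0 -0.2 -0.8 0 0 0 0.48;0 -0.4 -0.8 0 0 0 0.48;0 -0.6 -0.8 0 0 0 0.48;0 -0.8 -0.8 0 0 0 0.48;0 -1 -0.8 0 0 0 0.48;0 -1 -0.8 0 0 0 0.48"

```text
time_s: 21.03
tool_pos: [0.5097, 0.0091, 0.0232]
tool_rot: [-0.001, 0.771, 0.637, -0.0]
force: [-1.2, 0.7, -0.0]
gripper_width: 0.482
```

Run:
```python
from h import *
s=ctrl.state(); print(s['gripper_width'],s['tool_pos'],s['force']); R,p=RT(s); print(w2k(p))
ci=ctrl.camera_info('wrist');im=ctrl.snapshot('wrist');cv2.imwrite('pics/w6.png',im)
im2=ctrl.snapshot('scene');cv2.imwrite('pics/scene15.png',cv2.resize(im2[140:290,80:280],None,fx=4,fy=4,interpolation=cv2.INTER_CUBIC))
```

```text
0.4818893403213769 [0.50966564 0.0091211  0.02321803] [-1.18919132  0.7176778  -0.03558563]
[-0.27476565 -0.0620936   0.02321803]
```

View pics/w6.png

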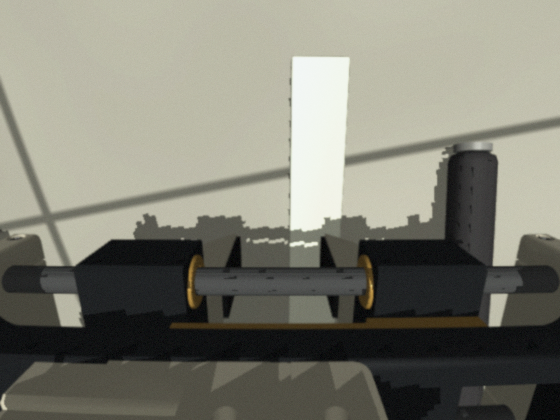

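View pics/scene15.png

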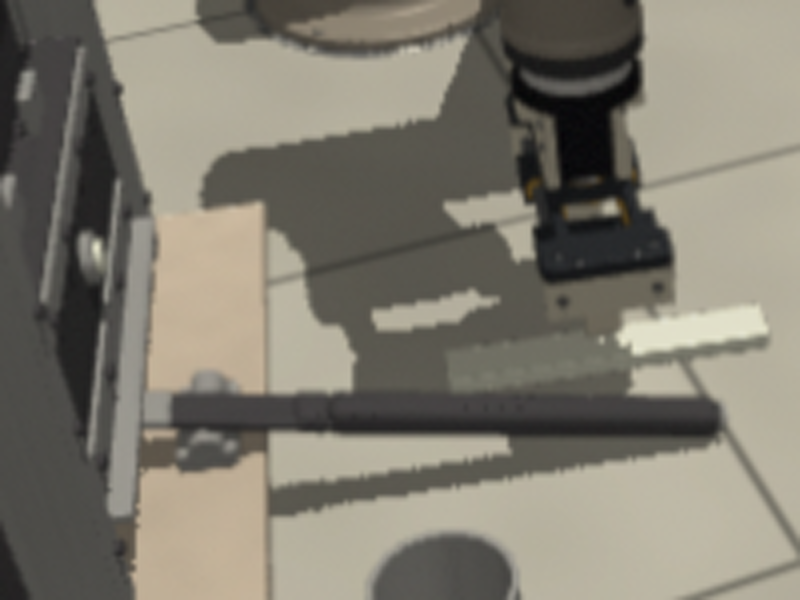

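Run:
```python
from h import *
for z in (.006,.012,.03,.04):
    print(z,[w2k(onz('wrist',rc,z)).round(4)[:2] for rc in ((57,292),(57,349),(220,289),(220,342))])
```

```text
0.006 [array([-0.379 , -0.0547]), array([-0.3791, -0.0246]), array([-0.2887, -0.0556]), array([-0.2887, -0.0238])]
0.012 [array([-0.3779, -0.0549]), array([-0.378 , -0.0258]), array([-0.2907, -0.0558]), array([-0.2907, -0.025 ])]
0.03 [array([-0.3746, -0.0555]), array([-0.3747, -0.0296]), array([-0.2967, -0.0564]), array([-0.2967, -0.0289])]
0.04 [array([-0.3727, -0.0559]), array([-0.3728, -0.0317]), array([-0.3   , -0.0567]), array([-0.3  , -0.031])]
```

Run:
```python
from h import *
rel(k2w([-.323,-.0405,.0232]),79.16,0,off=0)
rel(k2w([-.323,-.0405,.0025]),79.16,0,off=0)
```

```text
row: [1.929 0.805 0.014] [-0.004 -0.009 -0.003]  TCP [0.5399 0.0524 0.0232]
row: [1.929 0.805 0.842] [-0.004 -0.009 -0.003]  TCP [0.5399 0.0524 0.0025]
```

Emit:
play_rows:
  steps: "0.8 0.4 0 0 0 0 0.55;1.6 0.8 0 0 0 0 0.55;1.93 0.8 0 0 0 0 0.55;1.93 0.8 0.3 0 0 0 0.55;1.93 0.8 0.6 0 0 0 0.55;1.93 0.8 0.83 0 0 0 0.55;1.93 0.8 0.83 0 0 0 0.55;1.93 0.8 0.83 0 0 0 0"
  grip_force: 30

```text
time_s: 21.8
tool_pos: [0.5392, 0.0518, 0.0021]
tool_rot: [-0.001, 0.771, 0.637, -0.0]
force: [-0.1, -0.3, -0.2]
gripper_width: 0.516
```

Emit:
play_rows:
  steps: "0 0 0 0 0 0 0;0 0 0 0 0 0 0;0 0 0 0 0 0 0;0 0 0 0 0 0 0;0 0 0 0 0 0 0;0 0 0 0 0 0 0;0 0 0 0 0 0 0;0 0 -0.5 0 0 0 0"

```text
time_s: 22.47
tool_pos: [0.5385, 0.0525, 0.0136]
tool_rot: [-0.002, 0.771, 0.637, -0.001]
force: [-0.6, -0.5, -1.5]
gripper_width: 0.322
```

Run:
```python
from h import *
s=ctrl.state(); print(s['gripper_width'],s['tool_pos'],s['force']); R,p=RT(s); print(w2k(p))
im=ctrl.snapshot('wrist');cv2.imwrite('pics/w7.png',im)
for x,z in ((-.3,.066),(-.21,.066)): rel(k2w([x,-.0405,z]),79.16,0,off=0)
```

```text
0.3216637877290739 [0.53847923 0.05250277 0.01362175] [-0.5723879  -0.52257336 -1.53556742]
[-0.32279332 -0.04195569  0.01362175]
row: [-0.927 -0.016 -1.972] [ 0.007 -0.014 -0.004]  TCP [0.5356 0.0298 0.066 ]
row: [-4.527 -0.015 -1.976] [ 0.007 -0.014 -0.004]  TCP [ 0.5187 -0.0586  0.066 ]
```

View pics/w7.png

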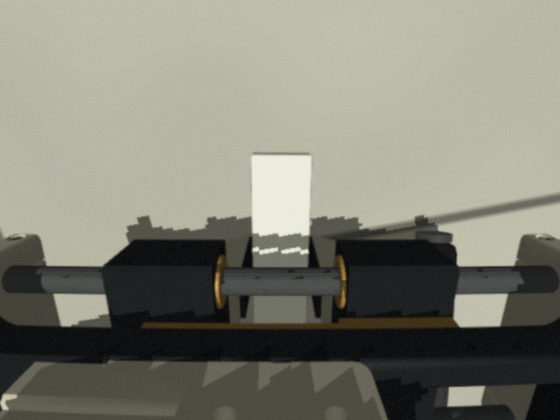

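Emit:
play_rows:
  steps: "0 0 -1 0 0 0 0;-0.2 0 -1.97 0 0 0 0;-1.2 0 -1.97 0 0 0 0;-2.3 0 -1.97 0 0 0 0;-3.4 0 -1.97 0 0 0 0;-4.5 0 -1.97 0 0 0 0;-4.5 0 -1.97 0 0 0 0;-4.5 0 -1.97 0 0 0 0"

```text
time_s: 23.18
tool_pos: [0.5187, -0.0591, 0.0643]
tool_rot: [-0.0, 0.772, 0.636, 0.0]
force: [0.2, 1.0, -1.6]
gripper_width: 0.323
```

Run:
```python
from h import *
s=ctrl.state(); print(s['gripper_width'],s['tool_pos'],s['force']); R,p=RT(s); print(w2k(p))
im2=ctrl.snapshot('scene');cv2.imwrite('pics/scene16.png',cv2.resize(im2[150:300,60:260],None,fx=4,fy=4,interpolation=cv2.INTER_CUBIC))
```

```text
0.3234800734021041 [ 0.51868634 -0.0590708   0.06425686] [ 0.15417745  1.02463751 -1.57543399]
[-0.20948835 -0.04040529  0.06425686]
```

View pics/scene16.png

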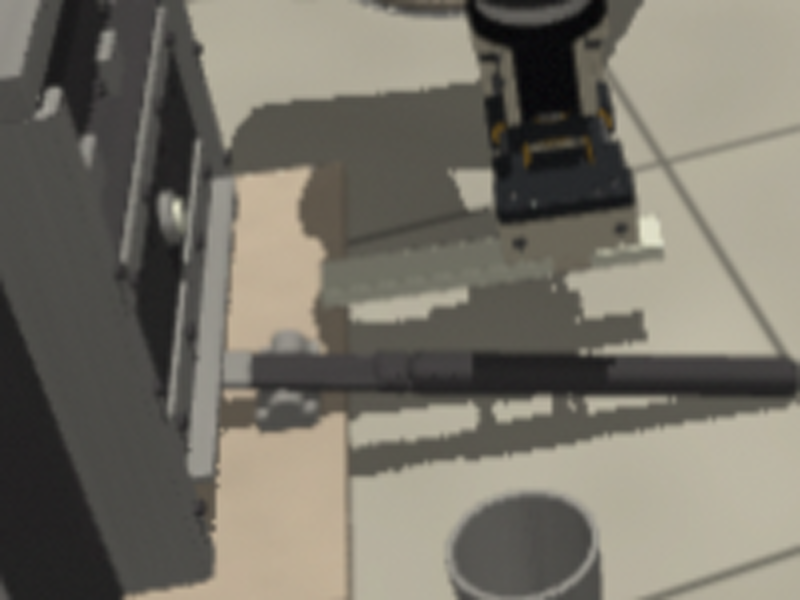

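Emit:
play_rows:
  steps: "-0.4 0 0 0 0 0 0;-0.4 0 0.1 0 0 0 0;-0.4 0 0.2 0 0 0 0;-0.4 0 0.3 0 0 0 0;-0.4 0 0.38 0 0 0 0;-0.4 0 0.42 0 0 0 0;-0.4 0 0.45 0 0 0 0;-0.4 0 0.45 0 0 0 0"
  grip_force: 15

```text
time_s: 23.9
tool_pos: [0.5169, -0.0677, 0.0531]
tool_rot: [-0.0, 0.771, 0.637, 0.0]
force: [0.0, 0.7, -1.0]
gripper_width: 0.327
```

Run:
```python
from h import *
s=ctrl.state(); print(s['gripper_width'],s['tool_pos'],s['force'],s['ft_torque']); R,p=RT(s); print(w2k(p))
im2=ctrl.snapshot('scene');cv2.imwrite('pics/scene17.png',cv2.resize(im2[150:300,60:260],None,fx=4,fy=4,interpolation=cv2.INTER_CUBIC))
cv2.imwrite('pics/w8.png',ctrl.snapshot('wrist'))
```

```text
0.32650054379432747 [ 0.51691115 -0.06770746  0.05307537] [ 0.04887574  0.73480213 -0.9963717 ] [-0.03756527  0.07128904 -0.04036675]
[-0.20067194 -0.04052401  0.05307537]
```

View pics/scene17.png

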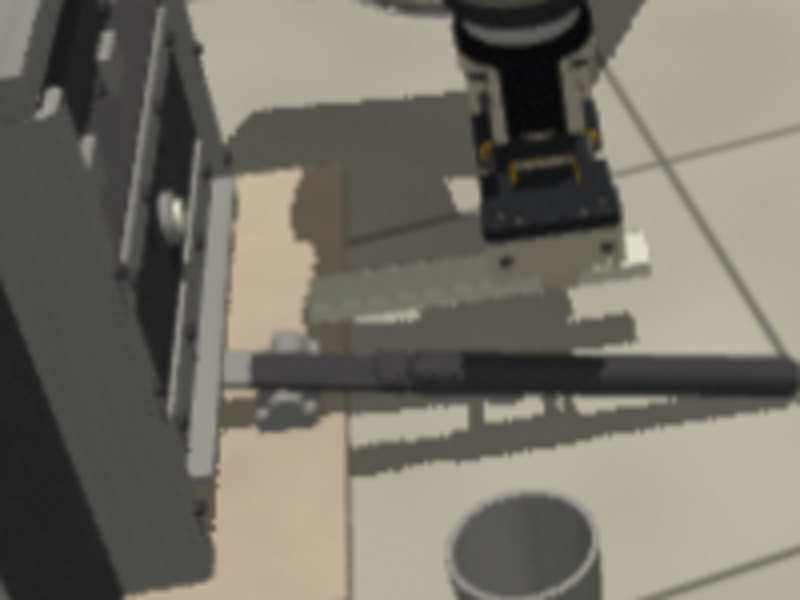

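Emit:
play_rows:
  steps: "-0.2 0 0 0 0 0 0;-0.5 0 0 0 0 0 0;-0.8 0 0 0 0 0 0;-1.1 0 0 0 0 0 0;-1.4 0 0 0 0 0 0;-1.7 0 0 0 0 0 0;-1.9 0 0 0 0 0 0;-1.9 0 0 0 0 0 0"
  grip_force: 6

```text
time_s: 24.67
tool_pos: [0.5078, -0.1159, 0.0532]
tool_rot: [-0.0, 0.771, 0.637, 0.0]
force: [0.8, 0.1, -1.1]
gripper_width: 0.324
```

Run:
```python
from h import *
s=ctrl.state(); print(s['gripper_width'],s['tool_pos'],s['force'],s['ft_torque']); R,p=RT(s); print(w2k(p))
im2=ctrl.snapshot('scene');cv2.imwrite('pics/scene18.png',cv2.resize(im2[150:300,60:260],None,fx=4,fy=4,interpolation=cv2.INTER_CUBIC))
```

```text
0.32417363247523784 [ 0.50783959 -0.11590646  0.05320924] [ 0.83740445  0.05438194 -1.09121778] [-0.16915834  0.08411141  0.00585713]
[-0.15162694 -0.04036612  0.05320924]
```

View pics/scene18.png

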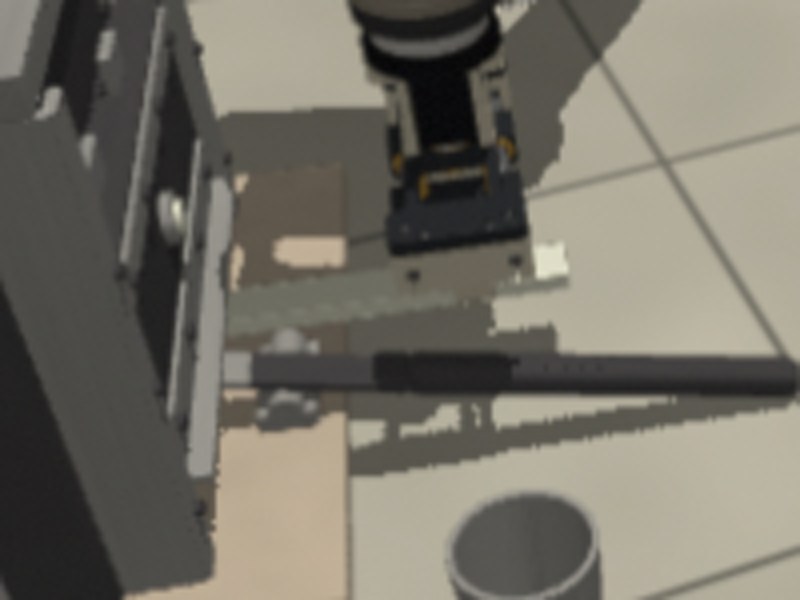

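Emit:
play_rows:
  steps: "-0.2 0 0 0 0 0 0;-0.4 0 0 0 0 0 0;-0.6 0 0 0 0 0 0;-0.8 0 0 0 0 0 0;-1 0 0 0 0 0 0;-1.2 0 0 0 0 0 0;-1.3 0 0 0 0 0 0;-1.3 0 0 0 0 0 0"
  grip_force: 5

```text
time_s: 25.38
tool_pos: [0.5018, -0.1472, 0.0532]
tool_rot: [-0.0, 0.771, 0.637, 0.0]
force: [-0.9, 0.0, -0.8]
gripper_width: 0.327
```

Run:
```python
from h import *
s=ctrl.state(); print(s['gripper_width'],s['tool_pos'],s['force'],s['ft_torque']); R,p=RT(s); print(w2k(p))
```

```text
0.3267610654278105 [ 0.50177238 -0.14722684  0.05316706] [-0.88675719  0.02533856 -0.76272527] [-0.14761432  0.10751463 -0.02926864]
[-0.11972439 -0.04043281  0.05316706]
```

Emit:
play_rows:
  steps: "-0.04 0 0 0 0 0 0;-0.08 0 0 0 0 0 0;-0.12 0 0 0 0 0 0;-0.16 0 0 0 0 0 0;-0.2 0 0 0 0 0 0;-0.24 0 0 0 0 0 0;-0.28 0 0 0 0 0 0;-0.32 0 0 0 0 0 0"

```text
time_s: 26.05
tool_pos: [0.5003, -0.1544, 0.0532]
tool_rot: [-0.0, 0.771, 0.637, 0.0]
force: [0.0, 0.2, -1.2]
gripper_width: 0.324
```

Emit:
play_rows:
  steps: "-0.03 0 0 0 0 0 0;-0.06 0 0 0 0 0 0;-0.09 0 0 0 0 0 0;-0.12 0 0 0 0 0 0;-0.15 0 0 0 0 0 0;-0.18 0 0 0 0 0 0;-0.21 0 0 0 0 0 0;-0.24 0 0 0 0 0 0"

```text
time_s: 26.72
tool_pos: [0.4992, -0.1603, 0.0531]
tool_rot: [-0.0, 0.771, 0.637, 0.0]
force: [0.2, 0.7, -0.9]
gripper_width: 0.327
```

Emit:
play_rows:
  steps: "-0.03 0 0 0 0 0 0;-0.06 0 0 0 0 0 0;-0.09 0 0 0 0 0 0;-0.12 0 0 0 0 0 0;-0.15 0 0 0 0 0 0;-0.18 0 0 0 0 0 0;-0.21 0 0 0 0 0 0;-0.24 0 0 0 0 0 0"

```text
time_s: 27.38
tool_pos: [0.4981, -0.1662, 0.0532]
tool_rot: [-0.0, 0.771, 0.637, 0.0]
force: [-0.5, 0.9, 0.2]
gripper_width: 0.326
```

Emit:
play_rows:
  steps: "-0.03 0 0 0 0 0 0;-0.06 0 0 0 0 0 0;-0.09 0 0 0 0 0 0;-0.12 0 0 0 0 0 0;-0.15 0 0 0 0 0 0;-0.18 0 0 0 0 0 0;-0.2 0 0 0 0 0 0;-0.2 0 0 0 0 0 0"

```text
time_s: 28.05
tool_pos: [0.4972, -0.1712, 0.0532]
tool_rot: [-0.0, 0.771, 0.637, 0.0]
force: [-0.1, -0.3, -2.2]
gripper_width: 0.326
```

Run:
```python
from h import *
s=ctrl.state(); print(s['gripper_width'],s['tool_pos'],s['force'],s['ft_torque']); R,p=RT(s); print(w2k(p))
im2=ctrl.snapshot('scene');cv2.imwrite('pics/scene19.png',cv2.resize(im2[150:300,60:260],None,fx=4,fy=4,interpolation=cv2.INTER_CUBIC))
```

```text
0.32612202711026433 [ 0.49716919 -0.17119397  0.05316512] [-0.05390127 -0.34078293 -2.1851513 ] [-0.12190301  0.09146959  0.00442463]
[-0.09531921 -0.04044498  0.05316512]
```

View pics/scene19.png

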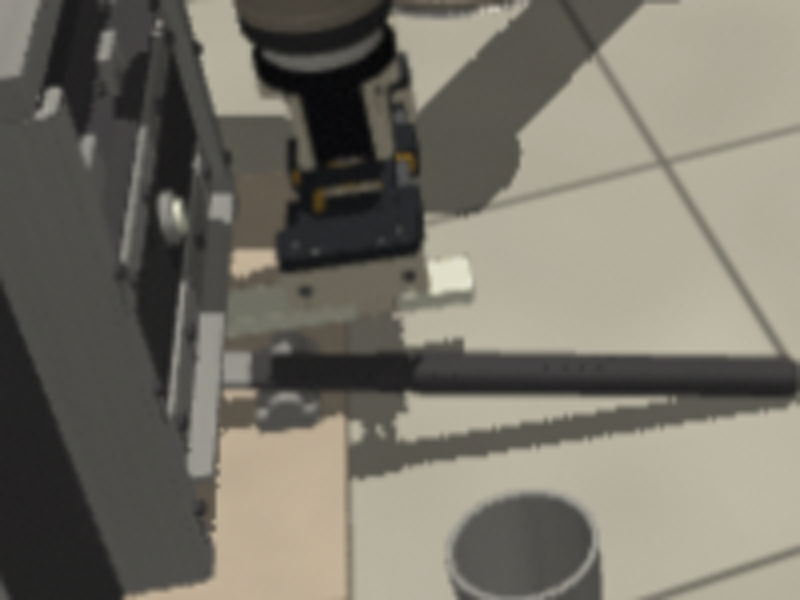

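Emit:
play_rows:
  steps: "-0.03 0 0 0 0 0 0;-0.06 0 0 0 0 0 0;-0.09 0 0 0 0 0 0;-0.12 0 0 0 0 0 0;-0.15 0 0 0 0 0 0;-0.18 0 0 0 0 0 0;-0.2 0 0 0 0 0 0;-0.2 0 0 0 0 0 0"

```text
time_s: 28.77
tool_pos: [0.4962, -0.1761, 0.0532]
tool_rot: [-0.0, 0.771, 0.637, 0.0]
force: [0.4, 0.0, -1.0]
gripper_width: 0.325
```

Run:
```python
from h import *
print('tail K before',w2k(onz('scene',(218.2,177.8),.062)))
s=ctrl.state(); print(s['gripper_width'],s['tool_pos'],s['force'],s['ft_torque']); R,p=RT(s); print(w2k(p))
```

```text
tail K before [-0.1531239  -0.03724219  0.062     ]
0.3252741546468275 [ 0.49623248 -0.17613785  0.05315314] [ 0.40957336  0.04107391 -1.02781544] [-0.12144403  0.0394591   0.00701429]
[-0.09028738 -0.04043489  0.05315314]
```

Emit:
play_rows:
  steps: "-0.03 0 0 0 0 0 0;-0.06 0 0 0 0 0 0;-0.09 0 0 0 0 0 0;-0.12 0 0 0 0 0 0;-0.15 0 0 0 0 0 0;-0.18 0 0 0 0 0 0;-0.2 0 0 0 0 0 0;-0.2 0 0 0 0 0 0"

```text
time_s: 29.43
tool_pos: [0.4953, -0.181, 0.0532]
tool_rot: [-0.0, 0.771, 0.637, 0.0]
force: [0.2, -0.1, -1.4]
gripper_width: 0.323
```

Run:
```python
from h import *
s=ctrl.state(); print(s['gripper_width'],s['tool_pos'],s['force'],s['ft_torque']); R,p=RT(s); print(w2k(p))
```

```text
0.32287615587668334 [ 0.49529038 -0.18104334  0.05317743] [ 0.23491215 -0.14443584 -1.4324713 ] [-0.10485544  0.09608339  0.02686484]
[-0.08529225 -0.04043731  0.05317743]
```

Emit:
play_rows:
  steps: "-0.03 0 0 0 0 0 0;-0.06 0 0 0 0 0 0;-0.09 0 0 0 0 0 0;-0.12 0 0 0 0 0 0;-0.15 0 0 0 0 0 0;-0.18 0 0 0 0 0 0;-0.2 0 0 0 0 0 0;-0.2 0 0 0 0 0 0"

```text
time_s: 30.1
tool_pos: [0.4944, -0.1852, 0.0531]
tool_rot: [-0.001, 0.771, 0.637, 0.001]
force: [1.4, 4.6, -0.2]
gripper_width: 0.326
```

Run:
```python
from h import *
s=ctrl.state(); print(s['gripper_width'],s['tool_pos'],s['force'],s['ft_torque']); R,p=RT(s); print(w2k(p))
im2=ctrl.snapshot('scene');cv2.imwrite('pics/scene20.png',cv2.resize(im2[150:300,60:260],None,fx=4,fy=4,interpolation=cv2.INTER_CUBIC))
```

```text
0.32556659996848636 [ 0.49435316 -0.18524158  0.05313957] [ 1.39587774  4.58252521 -0.16903084] [ 0.73788856 -0.15205428  0.00597985]
[-0.08099265 -0.04056801  0.05313957]
```

View pics/scene20.png

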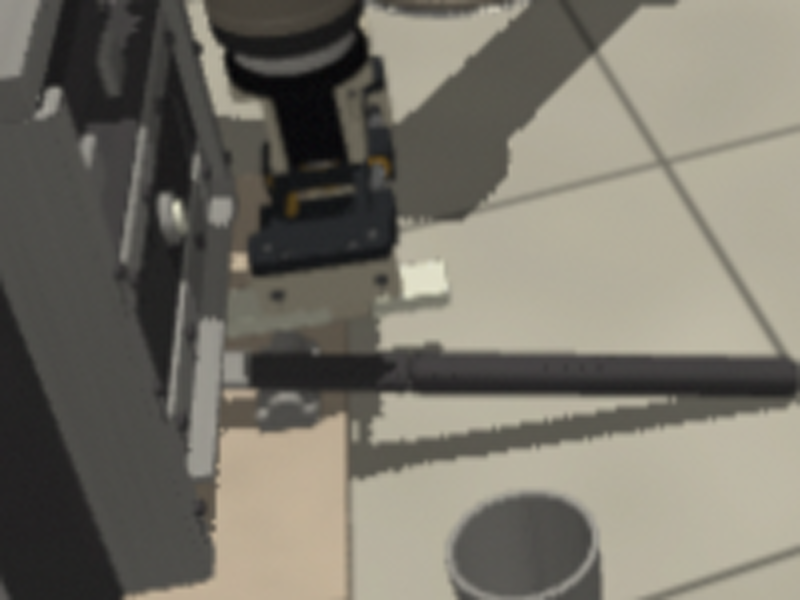

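Emit:
play_rows:
  steps: "-0.01 0 0 0 0 0 0;-0.02 0 0 0 0 0 0;-0.02 0 0 0 0 0 0;-0.02 0 0 0 0 0 0;-0.02 0 0 0 0 0 0;-0.02 0 0 0 0 0 0;-0.02 0 0 0 0 0 0;-0.02 0 0 0 0 0 0"

```text
time_s: 30.82
tool_pos: [0.4942, -0.1853, 0.0531]
tool_rot: [-0.001, 0.771, 0.637, 0.001]
force: [1.0, 6.3, 1.6]
gripper_width: 0.328
```

Emit:
play_rows:
  steps: "0.03 0 0.02 0 0 0 0;0.03 0 0.02 0 0 0 0.4;0.03 0 0.02 0 0 0 0.48;0.03 0 0.02 0 0 0 0.48;0.03 0 0.02 0 0 0 0.48;0.03 0 -0.5 0 0 0 0.48;0.03 0 -1.5 0 0 0 0.48;0.2 0 -2.6 0 0 0 0.48"

```text
time_s: 31.48
tool_pos: [0.4943, -0.1817, 0.1178]
tool_rot: [-0.002, 0.771, 0.637, -0.001]
force: [0.1, -0.9, -0.1]
gripper_width: 0.48
```

Run:
```python
from h import *
s=ctrl.state(); print(s['gripper_width'],s['tool_pos'],s['force'],s['joint_positions'].round(2))
d=json.load(open('release.json')); q=d['q']; Rr=Rot.from_quat([q[1],q[2],q[3],q[0]]); pr=np.array(d['p'])
R0,p0=RT(s)
for back in (.08,.0):
    p=pr-Rr.as_matrix()[:,2]*back
    print('regrasp',back,(R0.inv().apply(p-p0)/.025).round(2),(np.degrees((R0.inv()*Rr).as_rotvec())/5).round(2))
im2=ctrl.snapshot('scene');cv2.imwrite('pics/scene21.png',cv2.resize(im2[150:300,60:260],None,fx=4,fy=4,interpolation=cv2.INTER_CUBIC))
```

```text
0.479793563698961 [ 0.49429094 -0.18169587  0.11777866] [ 0.06125701 -0.90812694 -0.08144072] [-0.5   0.46  1.67  0.    1.02 -0.31]
regrasp 0.08 [5.47 3.3  0.39] [-0.12 -5.48  0.07]
regrasp 0.0 [3.99 3.33 3.23] [-0.12 -5.48  0.07]
```

View pics/scene21.png

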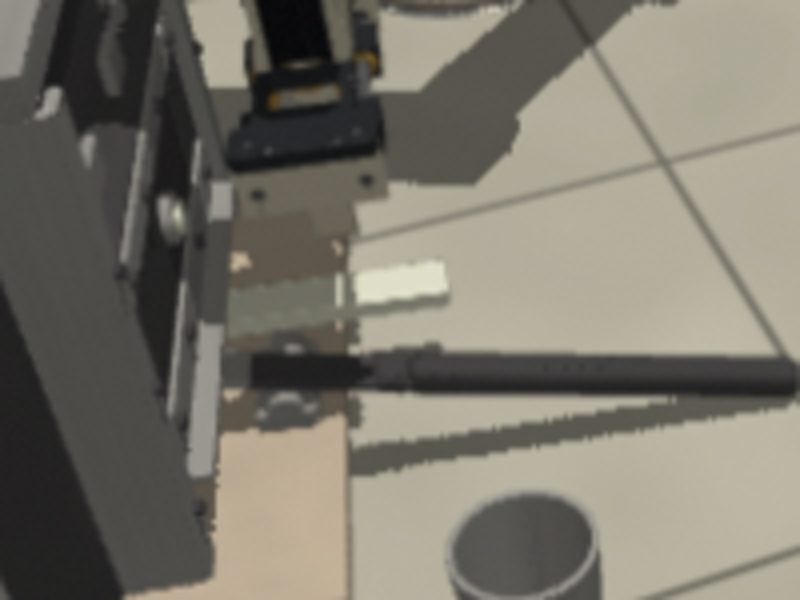

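Emit:
play_rows:
  steps: "1.4 0.2 -0.4 0 -0.5 0 0.5;2.6 1 -0.4 -0.02 -1.5 0 0.5;3.6 2 -0.2 -0.06 -2.8 0 0.5;4.6 2.8 0.1 -0.1 -4.1 0.04 0.5;5.47 3.3 0.39 -0.12 -5.48 0.07 0.5;5.47 3.3 0.39 -0.12 -5.48 0.07 0.5;5.47 3.3 0.39 -0.12 -5.48 0.07 0.5;5.47 3.3 0.39 -0.12 -5.48 0.07 0.5"

```text
time_s: 32.2
tool_pos: [0.6017, -0.0626, 0.1079]
tool_rot: [0.154, 0.751, 0.617, -0.179]
force: [0.1, -0.1, 0.2]
gripper_width: 0.498
```

Run:
```python
from h import *
s=ctrl.state(); print(s['gripper_width'],s['tool_pos'],s['force'],s['joint_positions'].round(2))
d=json.load(open('release.json')); q=d['q']; Rr=Rot.from_quat([q[1],q[2],q[3],q[0]]); pr=np.array(d['p'])
R0,p0=RT(s)
for back in (.0,):
    p=pr-Rr.as_matrix()[:,2]*back
    print('regrasp',back,(R0.inv().apply(p-p0)/.025).round(2),(np.degrees((R0.inv()*Rr).as_rotvec())/5).round(2))
cv2.imwrite('pics/w9.png',ctrl.snapshot('wrist'))
```

```text
0.4981606861735756 [ 0.60172027 -0.0625502   0.10794382] [ 0.08567252 -0.11680509  0.19542312] [ 0.01  0.68  1.4  -0.51  1.2   0.42]
regrasp 0.0 [-0.03 -0.02  3.21] [ 0.03 -0.    0.01]
```

View pics/w9.png

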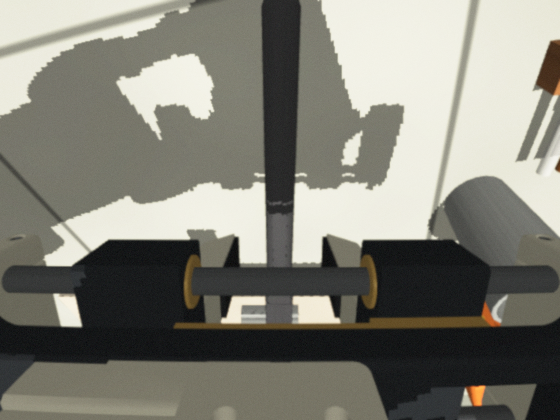

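Emit:
play_rows:
  steps: "0 0 1.2 0 0 0 0.5;0 0 2.2 0 0 0 0.5;0 0 2.9 0 0 0 0.5;0 0 3.2 0 0 0 0.5;0 0 3.2 0 0 0 0.5;0 0 3.2 0 0 0 0.5;0 0 3.2 0 0 0 0;0 0 3.2 0 0 0 0"
  grip_force: 50

```text
time_s: 32.92
tool_pos: [0.5966, -0.0988, 0.039]
tool_rot: [0.155, 0.751, 0.616, -0.178]
force: [-0.5, -0.7, -0.1]
gripper_width: 0.401
```

Emit:
play_rows:
  steps: "0 0 0 0 0 0 0;0 0 0 0 0 0 0;0 0 0 0 0 0 0;0 0 0 0 0 0 0;0 0 0 0 0 0 0;0 0 0 0 0 0 0;0 0 0 0 0 0 0;0 0 0 0 0 0 0"

```text
time_s: 33.58
tool_pos: [0.5956, -0.0985, 0.0374]
tool_rot: [0.154, 0.751, 0.617, -0.179]
force: [-2.5, 4.2, 3.0]
gripper_width: 0.235
```

Run:
```python
from h import *
s=ctrl.state(); print(s['gripper_width'],s['tool_pos'],s['force'],s['ft_torque'])
# bar pose now: recompute: physical phi ~ -12.5?; use old grasp transform
print(barpose()[:2])
for f in (-11,-9,-7,-5,-3,-1,1,3,5,8): print(f,pivot(f).round(4)); barrel(pivot(f),f,-101.1)
```

```text
0.2352592196314366 [ 0.59559553 -0.09850709  0.0374307 ] [-2.4509434   4.24388335  2.96573007] [ 0.51574833  0.52291066 -0.50539249]
(array([-0.01239421,  0.0403869 ,  0.08398956]), array([-101.12136451,  -13.33272707,    0.5445115 ]))
-11 [-0.0126  0.0392  0.0823]
row: [-0.03 -0.05 -0.23] [ 0.11  0.47 -0.03] TCP [ 0.5947 -0.0964  0.0428]
-9 [-0.0122  0.0392  0.0809]
row: [-0.08 -0.05 -0.41] [ 0.11  0.87 -0.03] TCP [ 0.5949 -0.0955  0.0475]
-7 [-0.0119  0.0392  0.0795]
row: [-0.14 -0.05 -0.59] [ 0.11  1.27 -0.02] TCP [ 0.595  -0.0947  0.0523]
-5 [-0.0117  0.0392  0.0781]
row: [-0.21 -0.04 -0.78] [ 0.11  1.67 -0.02] TCP [ 0.5951 -0.0941  0.0571]
-3 [-0.0115  0.0392  0.0767]
row: [-0.28 -0.04 -0.95] [ 0.11  2.07 -0.02] TCP [ 0.5952 -0.0937  0.0619]
-1 [-0.0113  0.0392  0.0753]
row: [-0.36 -0.04 -1.13] [ 0.11  2.47 -0.02] TCP [ 0.5953 -0.0935  0.0667]
1 [-0.0112  0.0392  0.0739]
row: [-0.45 -0.04 -1.3 ] [ 0.11  2.87 -0.01] TCP [ 0.5953 -0.0934  0.0716]
3 [-0.0112  0.0392  0.0725]
row: [-0.54 -0.03 -1.48] [ 0.11  3.27 -0.01] TCP [ 0.5953 -0.0935  0.0764]
5 [-0.0111  0.0392  0.0712]
row: [-0.64 -0.03 -1.64] [ 0.11  3.67 -0.01] TCP [ 0.5952 -0.0937  0.0813]
8 [-0.0112  0.0392  0.0691]
row: [-0.8  -0.03 -1.89] [ 0.12  4.27 -0.01] TCP [ 0.5951 -0.0944  0.0886]
```

Emit:
play_rows:
  steps: "0 0 -0.1 0 0.2 0 0;-0.02 0 -0.2 0 0.42 0 0;-0.05 0 -0.3 0 0.63 0 0;-0.08 0 -0.4 0 0.85 0 0;-0.11 0 -0.5 0 1.06 0 0;-0.14 0 -0.59 0 1.27 0 0;-0.17 0 -0.68 0 1.47 0 0;-0.21 0 -0.78 0 1.67 0 0"

```text
time_s: 34.25
tool_pos: [0.5961, -0.0947, 0.0571]
tool_rot: [0.109, 0.762, 0.626, -0.123]
force: [-1.6, 0.7, -4.8]
gripper_width: 0.235
```

Run:
```python
from h import *
s=ctrl.state(); print(s['gripper_width'],s['tool_pos'],s['force'],s['ft_torque'])
print(barpose()[:2])
for f in (-3,-1,1,3,5,8): barrel(pivot(f),f,-101.1)
im2=ctrl.snapshot('scene');cv2.imwrite('pics/scene22.png',cv2.resize(im2[150:300,60:260],None,fx=4,fy=4,interpolation=cv2.INTER_CUBIC))
```

```text
0.23455908787694302 [ 0.59613396 -0.09468647  0.05711167] [-1.61170333  0.67348816 -4.79636087] [ 0.17341817  0.28167333 -0.27400837]
(array([-0.01128624,  0.04048002,  0.07782875]), array([-101.02281719,   -4.9025089 ,    0.5307191 ]))
row: [-0.03 -0.04 -0.19] [ 0.11  0.38 -0.01] TCP [ 0.5952 -0.0937  0.0619]
row: [-0.09 -0.04 -0.38] [ 0.11  0.78 -0.01] TCP [ 0.5953 -0.0935  0.0667]
row: [-0.15 -0.04 -0.56] [ 0.11  1.18 -0.  ] TCP [ 0.5953 -0.0934  0.0716]
row: [-0.21 -0.04 -0.75] [ 0.11  1.58 -0.  ] TCP [ 0.5953 -0.0935  0.0764]
row: [-0.28 -0.03 -0.93] [0.11 1.98 0.  ] TCP [ 0.5952 -0.0937  0.0813]
row: [-0.41 -0.03 -1.19] [0.11 2.58 0.  ] TCP [ 0.5951 -0.0944  0.0886]
```

View pics/scene22.png

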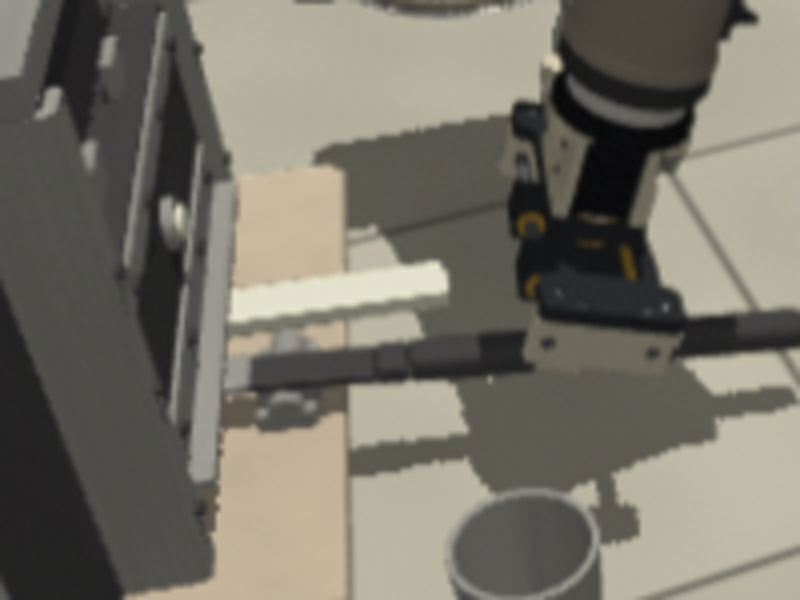

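Door coming down gently; continue until the bar is unloaded.

Emit:
play_rows:
  steps: "0 0 -0.1 0 0.19 0 0;-0.03 0 -0.19 0 0.38 0 0;-0.06 0 -0.28 0 0.58 0 0;-0.09 0 -0.38 0 0.78 0 0;-0.12 0 -0.47 0 0.98 0 0;-0.15 0 -0.56 0 1.18 0 0;-0.18 0 -0.65 0 1.38 0 0;-0.21 0 -0.75 0 1.58 0 0"

```text
time_s: 34.97
tool_pos: [0.5963, -0.0936, 0.0769]
tool_rot: [0.065, 0.769, 0.632, -0.07]
force: [0.2, -0.5, -4.1]
gripper_width: 0.234
```

Run:
```python
from h import *
s=ctrl.state(); print(s['gripper_width'],s['tool_pos'],s['force'],s['ft_torque'])
print(barpose()[:2])
im2=ctrl.snapshot('scene');cv2.imwrite('pics/scene23.png',cv2.resize(im2[150:300,60:260],None,fx=4,fy=4,interpolation=cv2.INTER_CUBIC))
for toe,f in (((-.0115,.0400,.0735),5),((-.03,.0400,.0745),7),((-.12,.0400,.09),9)): barrel(toe,f,-101.0)
```

```text
0.2338480050112756 [ 0.59634065 -0.09356545  0.07692638] [ 0.22517389 -0.47740775 -4.11313503] [-0.21391369  0.18324326 -0.01789412]
(array([-0.01126215,  0.04077558,  0.07305351]), array([-100.92318653,    2.98311007,    0.57365343]))
row: [-0.03 -0.04 -0.24] [ 0.13  0.39 -0.02] TCP [ 0.5958 -0.0935  0.0837]
row: [ 0.62 -0.04 -0.66] [ 0.13  0.79 -0.02] TCP [ 0.5992 -0.0757  0.0909]
row: [ 3.96 -0.04 -2.19] [ 0.13  1.19 -0.01] TCP [0.616  0.012  0.1126]
```

View pics/scene23.png

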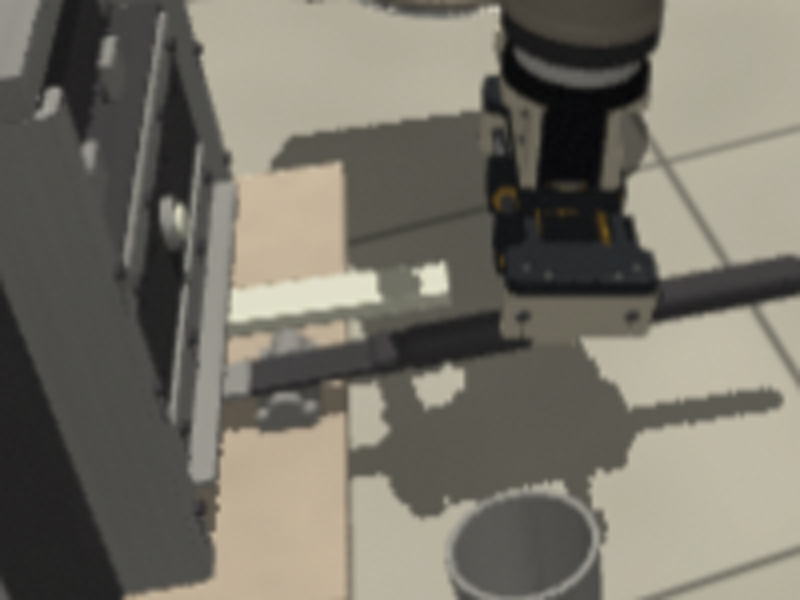

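Run:
```python
from h import *
for toe,f in (((-.0115,.0405,.0750),3),((-.023,.0405,.0755),3),((-.035,.0405,.0775),3),((-.06,.0405,.095),3),((-.10,.0405,.11),3)): barrel(toe,f,-100.9)
```

```text
row: [ 0.01 -0.03 -0.05] [ 0.12 -0.01 -0.04] TCP [ 0.596  -0.0933  0.0789]
row: [ 0.46 -0.03 -0.16] [ 0.12 -0.01 -0.04] TCP [ 0.5982 -0.082   0.0794]
row: [ 0.92 -0.03 -0.33] [ 0.12 -0.01 -0.04] TCP [ 0.6004 -0.0702  0.0814]
row: [ 1.77 -0.03 -1.21] [ 0.12 -0.01 -0.04] TCP [ 0.6051 -0.0456  0.0989]
row: [ 3.22 -0.03 -2.1 ] [ 0.12 -0.01 -0.04] TCP [ 0.6126 -0.0063  0.1139]
```

Emit:
play_rows:
  steps: "0.01 0 -0.05 0 0 0 0;0.01 0 -0.07 0 0 0 0;0.2 0 -0.1 0 0 0 0;0.46 0 -0.16 0 0 0 0;0.7 0 -0.25 0 0 0 0;0.92 0 -0.36 0 0 0 0;0.92 0 -0.36 0 0 0 0;0.92 0 -0.36 0 0 0 0"

```text
time_s: 35.68
tool_pos: [0.6011, -0.0686, 0.0809]
tool_rot: [0.066, 0.768, 0.633, -0.071]
force: [0.8, 0.2, -7.4]
gripper_width: 0.238
```

Run:
```python
from h import *
s=ctrl.state(); print(s['gripper_width'],s['tool_pos'],s['force'],s['ft_torque'])
print(barpose()[:2])
im2=ctrl.snapshot('scene');cv2.imwrite('pics/scene24.png',cv2.resize(im2[150:300,60:260],None,fx=4,fy=4,interpolation=cv2.INTER_CUBIC))
# lay down: toe at K x=-.17, z=.01
for toe,f in (((-.06,.0405,.10),3),((-.11,.0405,.11),3),((-.19,.0405,.08),0),((-.19,.0405,.011),0)): barrel(toe,f,-100.9)
```

```text
0.23824135181046627 [ 0.60105892 -0.06863892  0.08089705] [ 0.78832422  0.22827361 -7.44879046] [0.15829694 0.05199981 0.00320325]
(array([-0.03662501,  0.04090891,  0.07724637]), array([-100.86319813,    2.91207348,    0.56034146]))
row: [ 0.76 -0.   -1.09] [ 0.11  0.02 -0.03] TCP [ 0.6051 -0.0456  0.1039]
row: [ 2.64 -0.01 -1.87] [ 0.11  0.02 -0.03] TCP [0.6145 0.0035 0.1139]
row: [ 6.09 -0.03 -0.94] [ 0.1  -0.58 -0.03] TCP [0.6296 0.082  0.0745]
row: [ 6.62 -0.06  1.77] [ 0.1  -0.58 -0.03] TCP [0.6296 0.082  0.0055]
```

View pics/scene24.png

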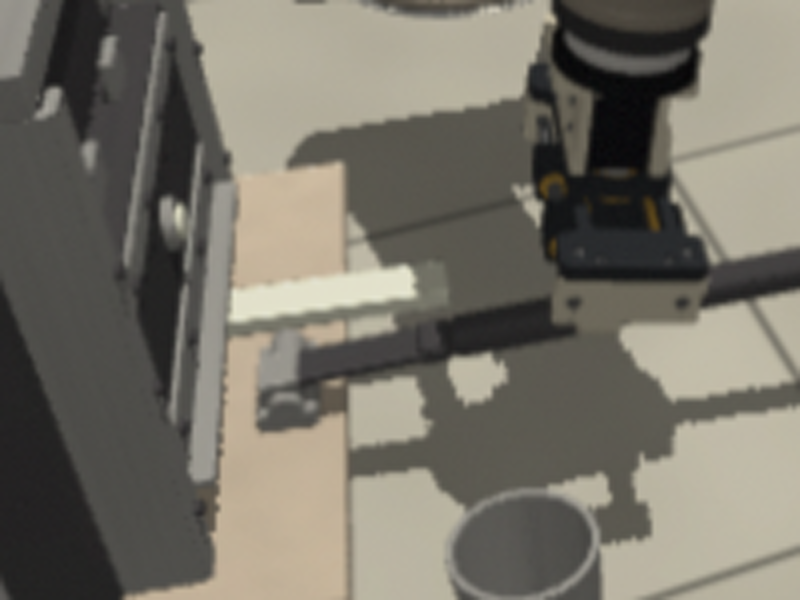

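Emit:
play_rows:
  steps: "0.3 0 -0.6 0 0 0 0;0.76 0 -1.2 0 0 0 0;1.8 0 -1.8 0 0 0 0;3 0 -1.8 0 -0.1 0 0;4.2 0 -1.5 0 -0.3 0 0;5.3 0 -1.2 0 -0.5 0 0;6.1 0 -0.94 0 -0.58 0 0;6.1 0 -0.94 0 -0.58 0 0"

```text
time_s: 36.4
tool_pos: [0.6295, 0.086, 0.0715]
tool_rot: [0.08, 0.765, 0.632, -0.091]
force: [-1.5, 0.3, -7.9]
gripper_width: 0.234
```

Run:
```python
from h import *
s=ctrl.state(); print(s['gripper_width'],s['tool_pos'],s['force'],s['ft_torque'])
a=barpose();print(a[:2])
ci=ctrl.camera_info('wrist');cv2.imwrite('pics/w10.png',ctrl.snapshot('wrist'))
im2=ctrl.snapshot('scene');cv2.imwrite('pics/scene25.png',cv2.resize(im2[130:330,80:360],None,fx=2.8,fy=2.8,interpolation=cv2.INTER_CUBIC))
for toe,f in (((-.19,.0405,.02),0),((-.19,.0405,.011),0)): barrel(toe,f,-100.9)
```

```text
0.2341969919648303 [0.62950214 0.08602038 0.07150154] [-1.49367919  0.34896557 -7.93798888] [0.33929098 0.11887868 0.00950385]
(array([-0.1939133 ,  0.04009732,  0.07682354]), array([-1.00758451e+02,  4.13474683e-02,  3.35737733e-01]))
row: [ 0.56 -0.04  2.3 ] [ 0.09  0.01 -0.02] TCP [0.6296 0.082  0.0145]
row: [ 0.65 -0.05  2.65] [ 0.09  0.01 -0.02] TCP [0.6296 0.082  0.0055]
```

View pics/scene25.png

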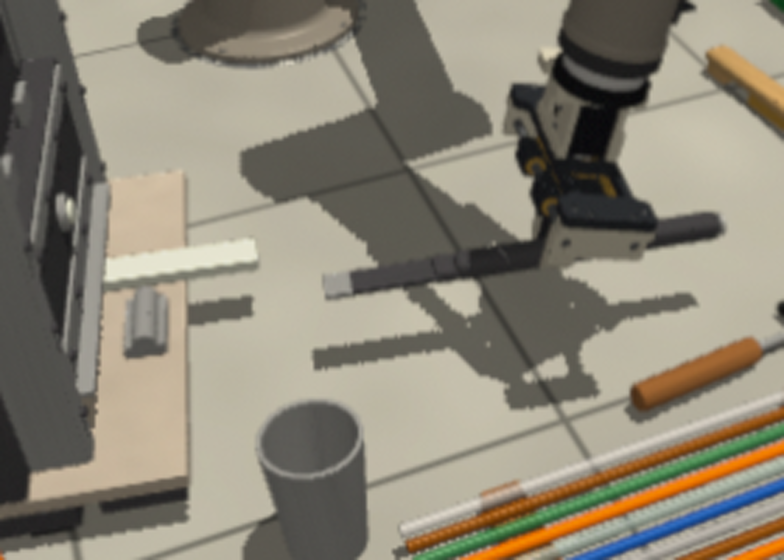

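Emit:
play_rows:
  steps: "0.2 0 0.8 0 0 0 0;0.35 0 1.4 0 0 0 0;0.5 0 1.9 0 0 0 0;0.56 0 2.3 0 0 0 0;0.6 0 2.45 0 0 0 0;0.63 0 2.55 0 0 0 0;0.65 0 2.62 0 0 0 0;0.65 0 2.62 0 0 0 0"

```text
time_s: 37.17
tool_pos: [0.6317, 0.0814, 0.0076]
tool_rot: [0.082, 0.767, 0.63, -0.09]
force: [0.1, 0.9, -7.3]
gripper_width: 0.232
```

Run:
```python
from h import *
s=ctrl.state(); print(s['gripper_width'],s['tool_pos'],s['force'],s['ft_torque'])
a=barpose();print(a[:2])
```

```text
0.23154127213157016 [0.63167818 0.08141188 0.00762679] [ 0.1396637   0.89490581 -7.34379181] [ 0.31111354  0.06952172 -0.03837117]
(array([-0.1898043 ,  0.04240421,  0.01303001]), array([-1.00973418e+02,  1.33217375e-02,  6.09206855e-01]))
```

Emit:
play_rows:
  steps: "0 0 0.03 0 0 0 0;0 0 0.06 0 0 0 0;0 0 0.09 0 0 0 0;0 0 0.11 0 0 0 0;0 0 0.11 0 0 0 0;0 0 0.11 0 0 0 0;0 0 0.11 0 0 0 0;0 0 0.11 0 0 0 0"

```text
time_s: 37.83
tool_pos: [0.6314, 0.0809, 0.0048]
tool_rot: [0.082, 0.767, 0.63, -0.09]
force: [1.1, 0.8, -6.3]
gripper_width: 0.237
```

Emit:
play_rows:
  steps: "0 0 0.02 0 0 0 0;0 0 0.04 0 0 0 0;0 0 0.05 0 0 0 0;0 0 0.06 0 0 0 0;0 0 0.06 0 0 0 0;0 0 0.06 0 0 0 0;0 0 0.06 0 0 0 0;0 0 0.06 0 0 0 0"

```text
time_s: 38.5
tool_pos: [0.6315, 0.0809, 0.0037]
tool_rot: [0.082, 0.767, 0.63, -0.09]
force: [0.1, 5.0, 2.0]
gripper_width: 0.233
```

Emit:
play_rows:
  steps: "0 0 -0.02 0 0 0 0.28;0 0 -0.02 0 0 0 0.34;0 0 -0.02 0 0 0 0.42;0 0 -0.02 0 0 0 0.5;0 0 -0.02 0 0 0 0.5;0 0 -0.02 0 0 0 0.5;0 0 -0.6 0 0 0 0.5;0 0 -1.4 0 0 0 0.5"

```text
time_s: 39.17
tool_pos: [0.6309, 0.0882, 0.0354]
tool_rot: [0.081, 0.767, 0.63, -0.093]
force: [-0.3, -0.8, 0.2]
gripper_width: 0.493
```

Emit:
play_rows:
  steps: "0 0 -1 0 0 0 0.5;0 0 -2 0 0 0 0.5;0 0 -3 0 0 0 0.5;0.5 -1 -4 0 0 0 0.5;1 -3 -4.5 0 0 0 0.5;1.5 -5 -5 0 0 0 0.5;1.5 -5 -5 0 0 0 0.5;1.5 -5 -5 0 0 0 0.5"

```text
time_s: 39.83
tool_pos: [0.5178, 0.1808, 0.1491]
tool_rot: [0.081, 0.766, 0.632, -0.09]
force: [1.3, -0.3, -0.7]
gripper_width: 0.498
```

Run:
```python
from h import *
s=ctrl.state(); print(s['time_s'],s['gripper_width'],s['tool_pos'],s['force'])
im=ctrl.snapshot('scene');cv2.imwrite('pics/scene26.png',cv2.resize(im[130:330,60:340],None,fx=2.8,fy=2.8,interpolation=cv2.INTER_CUBIC))
for q,z in (('bar_grip',.01),('bar_toe',.01),('strip_mid',.056),('lip',.082)):
    for d in ctrl.place_of('scene',q)[:1]: X=onz('scene',d['location'],z);print(q,d['confidence'],w2k(X).round(4))
im=ctrl.snapshot('top');cv2.imwrite('pics/top2.png',im)
for q,z in (('bar_grip',.01),('bar_toe',.01),('strip_mid',.056),('tumbler',0),('paddle',.005),('brush',0),('jar',0)):
    for d in ctrl.place_of('top',q)[:1]: X=onz('top',d['location'],z);print(q,d['confidence'],X.round(4),w2k(X).round(4))
```

```text
39.8333 0.4980503461002133 [0.5178285  0.18078507 0.14914842] [ 1.29776973 -0.30708627 -0.65045083]
bar_grip 0.69 [-0.3719  0.0439  0.01  ]
bar_toe 0.94 [-0.1771  0.0451  0.01  ]
strip_mid 0.64 [-0.0357 -0.0477  0.056 ]
lip 0.64 [-0.0105 -0.0143  0.082 ]
bar_grip 0.67 [0.6265 0.0816 0.01  ] [-0.368  0.039  0.01 ]
bar_toe 0.81 [ 0.6029 -0.1047  0.01  ] [-0.1805  0.0509  0.01  ]
strip_mid 0.61 [ 0.4912 -0.23    0.056 ] [-0.0364 -0.0352  0.056 ]
tumbler 0.89 [ 0.7737 -0.1548  0.    ] [-0.1634  0.228   0.    ]
paddle 0.78 [0.7297 0.2792 0.005 ] [-0.5815  0.1032  0.005 ]
brush 0.75 [0.4001 0.4347 0.    ] [-0.6721 -0.2497  0.    ]
jar 0.8 [0.6709 0.4169 0.    ] [-0.7056  0.0196  0.    ]
```

View pics/scene26.png

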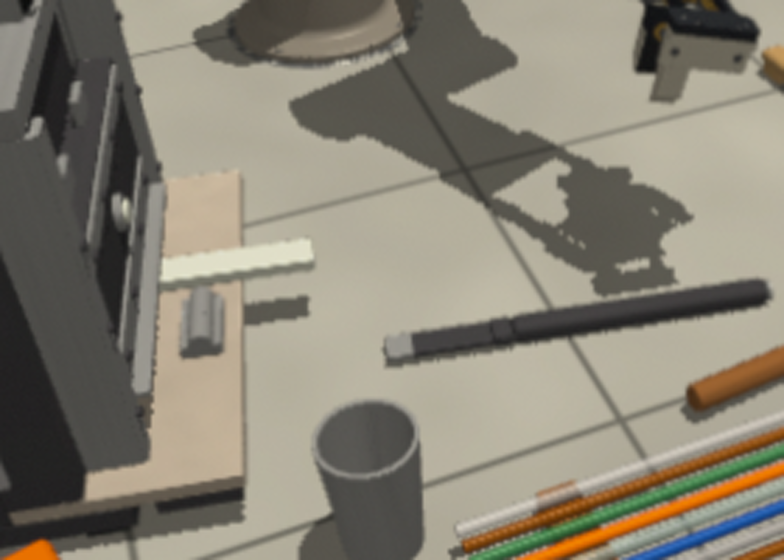

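View pics/top2.png

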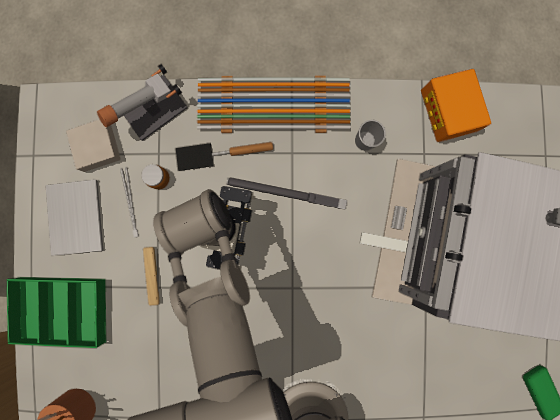

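```bash
python3 -c "
from bench import ctrl
print(ctrl.finish_job())"
```

```text
the job is handed in; nothing more can be done
None
```

I carried the job through and handed it in at about 40 s. The door is resting on the strip and the bar is lying on the bench. The hand-in gave no verdict, so whether it passed is not confirmed.

**What I did:** I levered the door up with the bar over the fulcrum until the handle met the bench. Then I slid the strip in beside the bar until I felt the brick, at about 6 N on the wrist. After that I eased the door down onto the strip and laid the bar flat, clear of the kiln.

**What went wrong on the way:**
- **First approach:** the strip's inner end drooped and hit the front edge of the threshold at about 39 N, and the strip slipped back in the grip.
- **Regrasp:** I then opened the fingers too early, so the strip dropped and stood on its edge on the bench. I tipped it flat with a finger, took it again behind its centre and slid it in.

**Last checks from the pictures:**
- **Strip:** its centre is about 36 mm in front of the door (allowed 24 to 72 mm), and it looks flat and square to the door.
- **Bar:** the toe is about 180 mm in front of the door, and the bar looks flat.
- **Bystanders:** the detector puts all four within about 12 mm of where they started, which is about its own scatter.
- **Not measured:** I judged the door's height and its rest on the strip only by eye, and took no force reading of the door on the strip.

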